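# Feel out the through bores of a sloping rail

## Robot

A 6-joint arm with a two-finger parallel gripper is mounted at the origin on the work surface. World frame = base frame: x ahead of the robot, y to its left, z up, the work surface at z = 0. Lengths are in mm, angles in rad, forces in N, time in s.
With the tool pointing down it reaches from about 400 to 925 mm from the base axis. Payload 12.5 kg.
Tool frame: the origin (TCP) lies midway between the tips of the shut fingers; the grasp point (between the pads) lies 19 mm behind it; x points along the fingers, y is the direction in which the jaws open and shut, and the axes are right-handed (so a half turn about x gives the same grasp; the last joint's range is limited). The gripper opens to 95 mm and grips with 3 to 60 N. Pads are 20 mm wide; open, the fingers measure 119 mm over their backs; the gripper's body (75 mm by 180 mm) begins 59 mm behind the grasp point.
Start: joints at [1.118, 0.491, 1.559, -0, 1.092, -0.106], TCP at [212.415, 587.815, 214.661] pointing down, gripper open.
Joint ranges: [-3.1, 3.1], [-0.84, 2.19], [0.05, 2.79], [-1.13, 4.28], [0.06, 2.93], [-2.69, 2.69]. Speed limits (rad/s): [2.22, 2.22, 2.79, 3.14, 3.14, 3.14].

## Interface

Orientations are given as [roll, pitch, yaw] about the fixed x, y, z axes, in that order (R = Rz(yaw) Ry(pitch) Rx(roll)).
In Python, from cell import state, read_camera, job_done gives the robot as it stands.
- The arm moves only by the tool move_arm, never from a script. Its argument "targets" is a list of rows, each a list of 7 numbers: the shift along the world's x, y, z in m, then the turn, a rotation vector about the world's x, y, z in degrees, then the gripper's target within -1 to 1 (fully open at 1, half-way at 0, shut at -1). In form: [[dx, dy, dz, wx, wy, wz, hand], ...]. A call has 1 to 10 rows; each row is the pose to reach, as a shift and turn from the pose commanded when the call began; what a row does not reach only later rows make up. A row lasts 1/10 s, in which the tool goes at most 50 mm and 8.59 degrees, less where a joint would pass 70% of its speed; a pose out of reach is approached as far as the arm can. A call with a gripper value outside its range is refused whole. The fingers move at their own pace and stop on an object; the grip force is fixed at half the most. Time passes only in rows, so rows that repeat a pose let the fingers close. It gives the time, the measured TCP pose, the force and the opening at its end, in the units of the state.
- state(): the state, without advancing time (a new reading comes with each control period).
- read_camera(name): name is "side" or "top" or "wrist"; returns a dict with "img" (420x560x3 uint8, blue, green, red), "mtx" (3x3 intrinsics, pixels), "k1" (the pictures are not rectified: a ray, as slopes to the right and down, at radius r is drawn at 1 + k1 r^2 times it, then the intrinsics apply), "cam_to_world" (4x4, takes a point from camera to world coordinates); the wrist camera has in their place "mount" (4x4, takes a point from camera to tool coordinates, whose origin is the TCP and whose axes are the tool frame's). Camera axes: x right, y up, looking along -z (the intrinsics and any distortion apply to the point x, -y, -z); pixel columns grow to the right and rows downward; lengths in mm; the calibration is good to about 2 mm. A picture is of the moment at which its call begins: read the wrist's pose just before it. There is no depth.
- job_done(): hands the job in, once; it reports no verdict.
The state is a dict: "t": time; "joints": joint angles; "qvel": joint speeds; "tau": joint torques, N m; "eef_pos": TCP position; "tcp_rot": TCP orientation; "ft_force": force on the tool from outside, world axes, zero at the start; "moment": the same for the moment, N m; "opening": opening from 0.0 (shut) to 1.0 (fully open).
Only numpy, scipy, OpenCV 4.12 (cv2) and the standard library are available. Lean on these libraries where they do the work, as an engineer would, in place of code of your own. Each camera call takes 0.05 s, during which the arm holds its last target.

## Task

Two of the four bores in the sloping wooden rail go right through and two stop halfway, and they look alike. Feel their depth with the steel pins from the stand, and leave one pin in each through bore, fully home with its collar down on the wood, as the mark for the next person. Lower the pins in by hand rather than letting them fall, and leave everything else on the bench where it is.

Things in the scene. Friction and masses are not known exactly. Their poses are not given: they have to be found in the camera images.
- rail: fixed wooden rail 300 mm long, 80 wide, 80 thick on a 12 mm board 200 x 340 mm. Origin on the table, z up, y along the row of 4 bores. Its face looks up and leans 30 degrees to its -x side (the robot's right); face middle at (-20, 0, 119) mm, edges 99 and 139 mm high. Two bores go right through the 80 mm with 20 mm free beneath; two stop 40 mm below the face; which ones changes every time
- bore0 (a point): centre of the mouth of bore 0 (20 mm in diameter, square to the face, 70 mm from the next), in the plane of the face (rail's y = 105 mm); its z axis points out of the bore square to the face (30 degrees from vertical), its y along the row, its x up the slope
- bore1 (a point): centre of the mouth of bore 1 (20 mm in diameter, square to the face, 70 mm from the next), in the plane of the face (rail's y = 35 mm); its z axis points out of the bore square to the face (30 degrees from vertical), its y along the row, its x up the slope
- bore2 (a point): centre of the mouth of bore 2 (20 mm in diameter, square to the face, 70 mm from the next), in the plane of the face (rail's y = -35 mm); its z axis points out of the bore square to the face (30 degrees from vertical), its y along the row, its x up the slope
- bore3 (a point): centre of the mouth of bore 3 (20 mm in diameter, square to the face, 70 mm from the next), in the plane of the face (rail's y = -105 mm); its z axis points out of the bore square to the face (30 degrees from vertical), its y along the row, its x up the slope
- stand: fixed wooden pin stand, 160 x 70 mm, 100 mm tall, with two 18 mm holes at its x = -45 and +45 mm that hold the pins; origin at the middle of its underside on the table, z up
- pin_a: probing pin, one of two alike: steel shank 14 mm thick, 92 mm long, last 8 mm tapered to 6 mm; steel collar 34 mm wide, 8 mm thick; above it a wooden handle 22 x 22 mm square, 74 mm long; 0.13 to 0.25 kg. Origin on the axis at the collar's underside, z up the handle (handle from z = 8 to 82 mm), x and y square to its flats. Starts upright in the stand, collar on its top, its x along the stand's x
- pin_a_tip (a point): point of pin_a, 92 mm below its collar's underside
- pin_b: probing pin, one of two alike: steel shank 14 mm thick, 92 mm long, last 8 mm tapered to 6 mm; steel collar 34 mm wide, 8 mm thick; above it a wooden handle 22 x 22 mm square, 74 mm long; 0.13 to 0.25 kg. Origin on the axis at the collar's underside, z up the handle (handle from z = 8 to 82 mm), x and y square to its flats. Starts upright in the stand, collar on its top, its x along the stand's x
- pin_b_tip (a point): point of pin_b, 92 mm below its collar's underside
- mallet: bystander, to be left alone: wooden mallet lying on the table, head 75 x 120 x 60 mm at its +x end, handle 200 mm; origin on the table
- chisel: bystander, to be left alone: bench chisel lying along its x, 255 mm long, 28 mm high at the handle; origin on the table
- glue: bystander, to be left alone: white glue bottle, 64 mm in diameter, 170 mm tall, origin under its foot
- wax: bystander, to be left alone: flat metal wax tin, 80 mm in diameter, 45 mm tall, origin under its foot
- offcut: bystander, to be left alone: wooden offcut 60 x 130 x 30 mm, origin under its middle
- batten: bystander, to be left alone: wooden batten 28 x 320 x 20 mm along its y, origin under its middle
- brush: bystander, to be left alone: bench brush lying on the table
Things that resemble listed ones, but are neither listed nor needed, are in the scene too. Leave any purple look-alike of the pin_b alone.

How it is judged:
By the outcome, as a careful person would: the job done as asked, in the order asked, and still so for the second after the job is handed in, with the robot touching nothing.
It also fails if it takes over 67 s, if anything falls off the work surface, if the arm or the gripper's body presses on something with over 40 N, if the wrist force passes 120 N, or if a joint passes its speed limit or range.

## Working session

There is one attempt and no reset: what is moved stays moved. The work goes in short steps, Python scripts to look and compute and a tool call to move; the robot and the scene stay as the last step left them, time stands still between calls to the robot, and variables do not carry over. Pictures are saved under pics/ and viewed, and the job is handed in when it is done.

Besides the shell and the picture viewer there is one more tool, called after ">>>" by a JSON object that holds its "op" and its "data", one argument or row to a line. move_arm: Moves the arm, as the interface text tells. Its arguments: {"type":"object","properties":{"targets":{"type":"array"}},"required":["targets"]}

```bash
ls; mkdir -p pics
python3 - <<'E'
from cell import state, read_camera
import cv2
s=state(); print(s)
for n in ["side","top","wrist"]:
    c=read_camera(n); cv2.imwrite(f"pics/{n}0.png",c["img"]); print(n,c["mtx"],c["k1"],c.get("cam_to_world",c.get("mount")))
E
```

```text
pics
{'t': 0.0, 'joints': array([ 1.11835752e+00,  4.91551775e-01,  1.55947141e+00, -1.99189466e-05,
        1.09170972e+00, -1.05594425e-01]), 'qvel': array([-1.28447602e-03,  1.79375709e-03,  1.04503756e-03, -3.86857505e-06,
        2.51487482e-04,  1.31190146e-03]), 'tau': array([-9.62730774e-04, -6.12654161e+01, -2.58176619e+01,  6.92340592e-02,
        4.83113027e-02, -7.35503886e-05]), 'eef_pos': array([212.32375575, 587.55501761, 214.05902669]), 'tcp_rot': array([-1.66089902,  1.56965594, -2.00773422]), 'ft_force': array([ 0.52275843,  0.34324999, -0.70439582]), 'moment': array([-0.0392202 , -0.02626227,  0.04759975]), 'opening': 1.0055057354523589}
side [[442.99485842   0.         277.70291677]
 [  0.         442.99485842 206.96713769]
 [  0.           0.           1.        ]] 0.014050254150503412 [[ 7.41852789e-01  4.26872766e-01 -5.17140291e-01 -1.95506620e+02]
 [-6.70545299e-01  4.66674691e-01 -5.76700732e-01 -8.36558510e+02]
 [-4.84155091e-03  7.74593038e-01  6.32441448e-01  1.05139943e+03]
 [ 0.00000000e+00  0.00000000e+00  0.00000000e+00  1.00000000e+00]]
top [[493.92967617   0.         278.85925869]
 [  0.         493.92967617 211.58984392]
 [  0.           0.           1.        ]] -0.1660870536593467 [[ 2.43226831e-03  9.92882120e-01 -1.19076360e-01  3.87282777e+02]
 [-9.99994830e-01  2.16451402e-03 -2.37787303e-03  1.11771539e+01]
 [-2.10320517e-03  1.19081529e-01  9.92882252e-01  1.74712866e+03]
 [ 0.00000000e+00  0.00000000e+00  0.00000000e+00  1.00000000e+00]]
wrist [[317.84830553   0.         282.25712513]
 [  0.         317.84830553 211.51513168]
 [  0.           0.           1.        ]] -0.026820832410014393 [[ 4.07028127e-04  2.33234865e-01 -9.72420347e-01 -1.71155680e+02]
 [ 9.99999913e-01 -1.87249230e-04  3.73660468e-04  1.25703573e+00]
 [-9.49343121e-05 -9.72420415e-01 -2.33234921e-01 -6.55281248e+01]
 [ 0.00000000e+00  0.00000000e+00  0.00000000e+00  1.00000000e+00]]
```

View pics/side0.png

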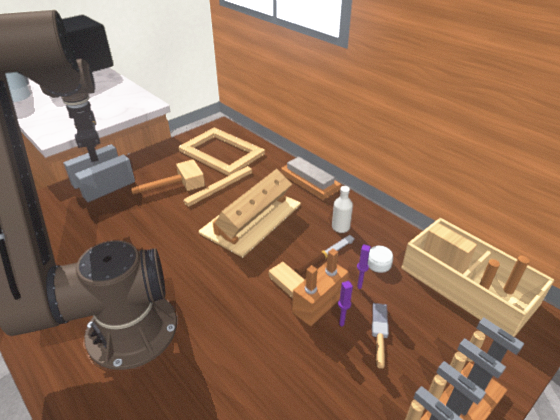

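View pics/top0.png

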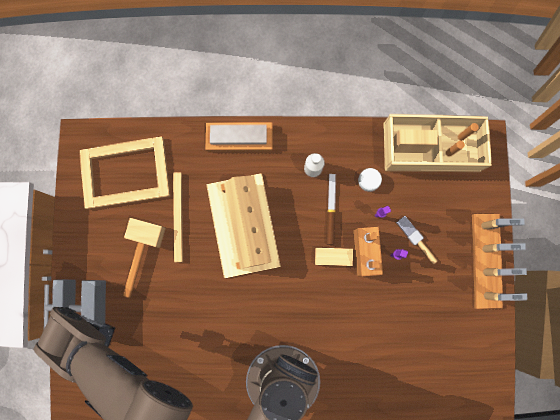

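View pics/wrist0.png

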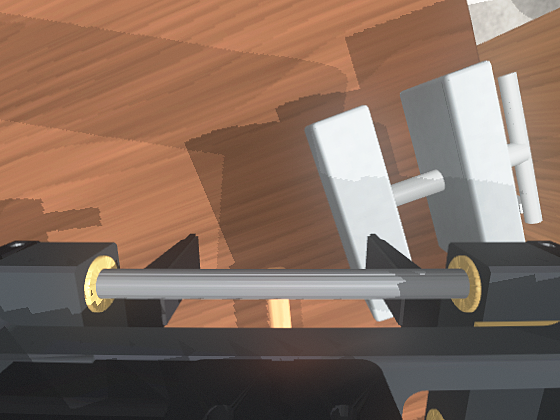

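```bash
cat > h.py <<'E'
import numpy as np, cv2
from scipy.spatial.transform import Rotation as R
from cell import state, read_camera
def T_of(cam, s=None):
    if "cam_to_world" in cam: return np.array(cam["cam_to_world"])
    T=np.eye(4); T[:3,:3]=R.from_euler('xyz',s["tcp_rot"]).as_matrix(); T[:3,3]=s["eef_pos"]
    return T@np.array(cam["mount"])
D=lambda k1: np.array([k1,0,0,0,0.])
def proj(P,cam,T):
    P=np.atleast_2d(P); p=(P-T[:3,3])@T[:3,:3]; p=p*[1,-1,-1]
    q,_=cv2.projectPoints(p.reshape(-1,1,3).astype(float),np.zeros(3),np.zeros(3),np.array(cam["mtx"]),D(cam["k1"])); return q[:,0]
def ray(uv,cam,T):
    n=cv2.undistortPoints(np.array(uv,float).reshape(-1,1,2),np.array(cam["mtx"]),D(cam["k1"]))[:,0]
    d=np.c_[n[:,0],-n[:,1],-np.ones(len(n))]@T[:3,:3].T
    return T[:3,3],d/np.linalg.norm(d,axis=1,keepdims=True)
def atz(uv,cam,T,z):
    o,d=ray(uv,cam,T); return o+d*((z-o[2])/d[:,2:])
def tri(uvs,cams,Ts):
    A=np.zeros((3,3));b=np.zeros(3);L=[]
    for uv,c,T in zip(uvs,cams,Ts):
        o,d=ray(uv,c,T);d=d[0];M=np.eye(3)-np.outer(d,d);A+=M;b+=M@o;L.append((o,M))
    p=np.linalg.solve(A,b); return p,[np.linalg.norm(M@(p-o)) for o,M in L]
import pickle,os
def snap(n,tag):
    s=state(); c=read_camera(n); c=dict(c); pickle.dump((s,c),open(f"pics/{tag}.pkl","wb")); cv2.imwrite(f"pics/{tag}.png",c["img"]); return s,c
def load(tag):
    s,c=pickle.load(open(f"pics/{tag}.pkl","rb")); return s,c,T_of(c,s)
def crop(tag,x0,y0,x1,y1,k,out):
    im=cv2.imread(f"pics/{tag}.png")[y0:y1,x0:x1]; im=cv2.resize(im,None,fx=k,fy=k,interpolation=cv2.INTER_CUBIC)
    for x in range((x0+9)//10*10,x1,10):
        cv2.putText(im,str(x),(int((x-x0)*k),8),0,0.3,(0,255,255),1); cv2.line(im,(int((x-x0)*k),10),(int((x-x0)*k),14),(0,255,255),1)
    for y in range((y0+9)//10*10,y1,10):
        cv2.putText(im,str(y),(0,int((y-y0)*k)+4),0,0.3,(0,255,255),1); cv2.line(im,(20,int((y-y0)*k)),(24,int((y-y0)*k)),(0,255,255),1)
    cv2.imwrite(f"pics/{out}.png",im)
E
python3 - <<'E'
from h import *
snap("side","s1"); snap("top","t1")
crop("t1",310,170,450,280,5.5,"t1stand"); crop("t1",200,165,290,285,5,"t1rail")
crop("s1",260,230,390,340,6,"s1stand"); crop("s1",190,160,310,255,6,"s1rail")
E
```

```text
(no output)
```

View pics/t1stand.png

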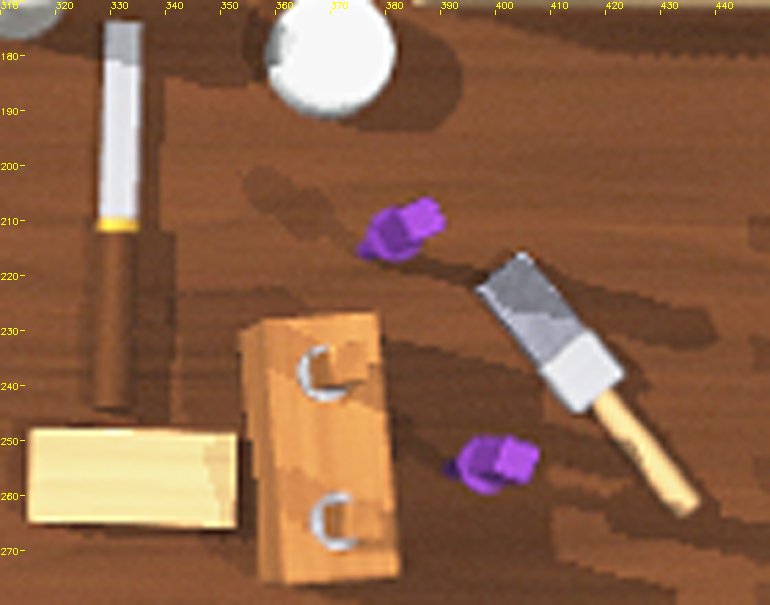

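View pics/t1rail.png

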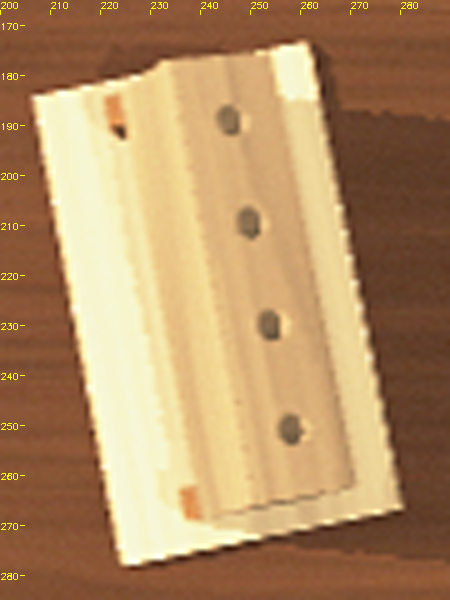

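View pics/s1stand.png

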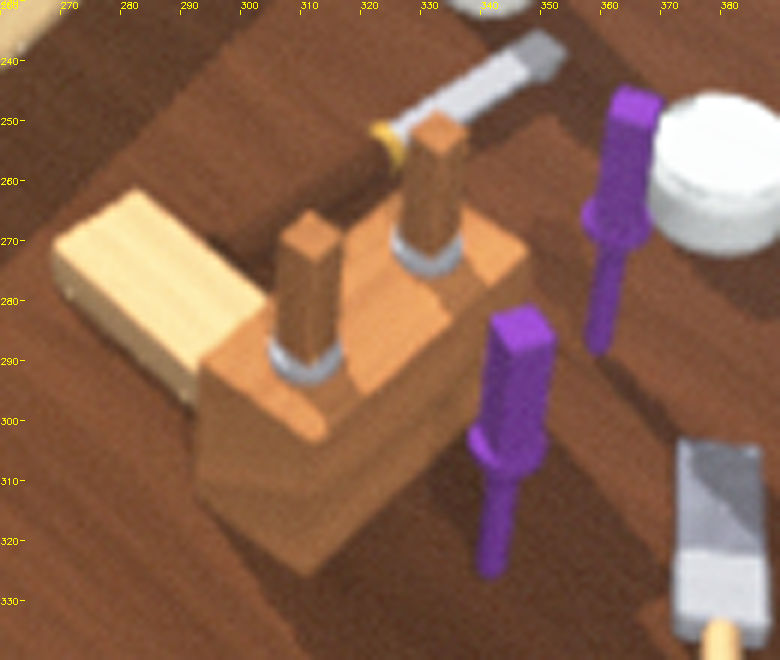

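View pics/s1rail.png

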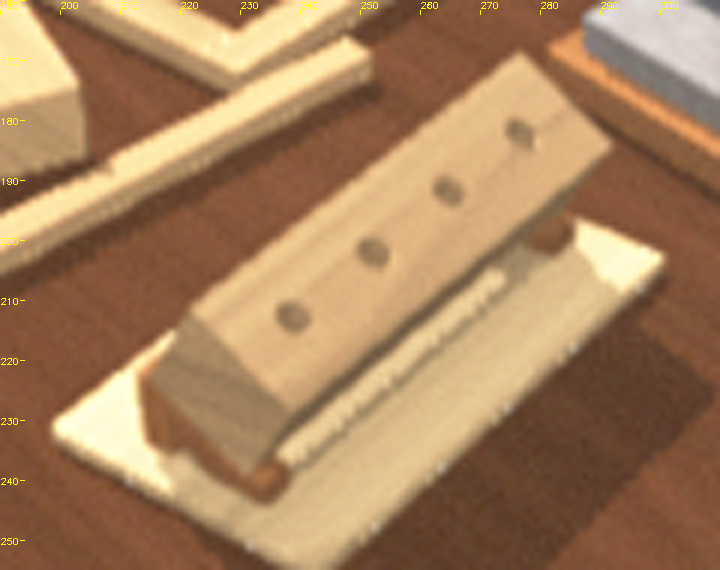

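Run:
```python
from h import *
s,cs,Ts=load("s1"); _,ct,Tt=load("t1")
def t(n,a,b):
    p,e=tri([a,b],[ct,cs],[Tt,Ts]); print(n,p.round(1),np.round(e,1))
for n,a,b in [("b_far",(246,189),(276,182)),("b",(249.7,209.3),(264.3,192)),("b",(254,230),(251.5,201.7)),("b_near",(258,251),(238,212.7)),
 ("collarF",(369,238),(330.3,269.5)),("collarN",(371.5,264.8),(309.5,288.5)),
 ("pinFtop",(373.5,235.5),(331.5,251.5)),("pinNtop",(376.5,262),(310.5,268.5)),
 ("purpFtop",(387,208.5),(365,247)),("purpNtop",(404,253),(346,284)),("purpFtip",(374,216),(358.5,288)),("purpNtip",(391,255),(341,325)),
 ("standcorner near-left top",(360,275.5),(293,290)),("near right top",(382,273.5),(312.5,302.5)),("far right top",(378,227),(347,271)),("farleft",(356,229),(325.5,262))]: t(n,a,b)
```

```text
b_far [659.  125.1 116.6] [0.3 0.3]
b [591.4 111.8 113.7] [0.9 0.9]
b [521.7  96.9 116.7] [0.6 0.6]
b_near [452.5  83.1 115.8] [0.8 0.8]
collarF [ 496.7 -287.2  107.1] [1.3 1.3]
collarN [ 406.5 -294.4  102.3] [0.1 0.1]
pinFtop [ 498.  -287.1  179.2] [1.3 1.3]
pinNtop [ 411.6 -293.9  179.2] [3.6 3.6]
purpFtop [ 586.1 -334.3  172.6] [1.2 1.2]
purpNtop [ 442.7 -387.6  172.5] [0.3 0.3]
purpFtip [ 585.6 -329.7   -7.4] [4.2 4.2]
purpNtip [ 443.7 -386.5   -4.4] [2. 2.]
standcorner near-left top [ 373.4 -259.1   90.9] [3.1 3.1]
near right top [ 378.6 -331.3   99.1] [1.8 1.8]
far right top [ 533.8 -319.5   99.6] [0.7 0.7]
farleft [ 526.8 -245.5   84.9] [1.3 1.3]
```

```bash
cat > fit.py <<'E'
from h import *
from scipy.optimize import least_squares
s,cs,Ts=load("s1"); _,ct,Tt=load("t1")
def W(p,L): 
    c,sn=np.cos(p[2]),np.sin(p[2]); L=np.array(L,float); return np.c_[p[0]+c*L[:,0]-sn*L[:,1],p[1]+sn*L[:,0]+c*L[:,1],L[:,2]]
bores=[(-20,y,119) for y in (105,35,-35,-105)]
hi,lo=(14.6,139),(-54.6,99)
obs=[]
for L,uv in zip(bores,[(258,251),(254,230),(249.7,209.3),(246,189)]): obs.append((L,'t',uv))
for L,uv in zip(bores,[(238,212.7),(251.5,201.7),(264.3,192),(276,182)]): obs.append((L,'s',uv))
obs+=[((14.6,-150,139),'s',(275.5,168.5)),((-54.6,-150,99),'s',(291,184)),((-54.6,150,99),'s',(239,229)),((14.6,150,139),'s',(221,212)),
((100,-170,12),'t',(206,183.5)),((-100,-170,12),'t',(262,173)),((-100,170,12),'t',(280.5,267)),((100,170,12),'t',(224.5,278)),((-54.6,150,99),'t',(270.5,262.5))]
sob=[]
for x,uvt,uvs,ut,us in [(-45,(371.5,264.8),(309.5,288.5),(376.5,262),(310.5,268.5)),(45,(369,238),(330.3,269.5),(373.5,235.5),(331.5,251.5))]:
    sob+=[((x,0,182),'t',ut),((x,0,182),'s',us)]
sob+=[((-80,35,100),'s',(293,290)),((-80,-35,100),'s',(312.5,303)),((80,-35,100),'s',(347,271)),((-80,35,100),'t',(360,275.5)),((-80,-35,100),'t',(382,274)),((80,-35,100),'t',(378,227)),((80,35,100),'t',(356,229))]
def res(p,ob):
    P=W(p,[o[0] for o in ob]); a=proj(P,cs,Ts);b=proj(P,ct,Tt)
    return np.array([(a if o[1]=='s' else b)[i]-o[2] for i,o in enumerate(ob)])
if __name__=="__main__":
    r=least_squares(lambda p:res(p,obs).ravel(),[555,105,np.radians(101.5)],loss='soft_l1'); print("rail",r.x[:2],np.degrees(r.x[2])); print(res(r.x,obs).round(1).tolist())
    print(W(r.x,bores).round(1))
    q=least_squares(lambda p:res(p,sob).ravel(),[452,-290,.08],loss='soft_l1'); print("stand",q.x[:2],np.degrees(q.x[2])); print(res(q.x,sob).round(1).tolist())
    print(W(q.x,[(-45,0,100),(45,0,100)]).round(1))
    print(R.from_euler('xyz',s["tcp_rot"]).as_matrix().round(3))
E
python3 fit.py
```

```text
rail [550.5505117  123.77748513] 101.6718268453802
[[0.2, -0.0], [0.0, 0.2], [0.2, 0.3], [-0.1, 0.3], [-0.5, -0.6], [-0.6, -0.4], [-0.7, -0.8], [-0.5, -0.4], [-0.3, -0.5], [-0.4, -0.6], [-1.9, -0.8], [-1.1, -1.5], [5.6, -0.2], [4.4, -0.8], [5.1, -1.2], [5.0, -0.8], [0.8, -0.1]]
[[451.8  82.9 119. ]
 [520.3  97.1 119. ]
 [588.9 111.3 119. ]
 [657.4 125.4 119. ]]
stand [ 452.75066013 -290.63414599] 5.094113626074977
[[-0.3, 2.0], [0.6, -0.1], [-0.2, 0.4], [0.3, -0.8], [-1.0, -0.6], [-0.9, 0.1], [-0.1, -0.6], [2.2, 0.3], [0.8, -0.2], [-0.2, -0.7], [1.4, -0.8]]
[[ 407.9 -294.6  100. ]
 [ 497.6 -286.6  100. ]]
[[-0.     0.34   0.94 ]
 [-0.001  0.94  -0.34 ]
 [-1.    -0.001 -0.   ]]
```

>>> {"op": "move_arm", "data": {
  "targets": [
    [0.02,-0.04,0.1,0,0,-8,1],
    [0.258,-0.45,0.17,0,0,-80,1],
    [0.258,-0.45,0.17,0,0,-80,1],
    [0.258,-0.45,0.17,0,0,-80,1],
    [0.258,-0.45,0.17,0,0,-80,1],
    [0.258,-0.45,0.17,0,0,-80,1],
    [0.258,-0.45,0.17,0,0,-80,1],
    [0.258,-0.45,0.17,0,0,-80,1],
    [0.258,-0.45,0.17,0,0,-80,1],
    [0.258,-0.45,0.17,0,0,-80,1]
  ]
}}

```text
t: 1.25
eef_pos: [440.1, 189.4, 370.0]
tcp_rot: [2.04, 1.57, 0.292]
ft_force: [-0.2, 1.8, 0.8]
opening: 0.999
```

Run:
```python
from h import *
s,c=snap("wrist","w1"); print(s["t"],s["joints"].round(2),s["eef_pos"].round(1),s["ft_force"].round(1),s["qvel"].round(2)); print(R.from_euler('xyz',s["tcp_rot"]).as_matrix().round(3))
```

```text
1.25 [0.27 0.14 1.66 0.   1.34 0.45] [440.1 189.4 370. ] [-0.2  1.8  0.8] [-1.01 -0.01 -0.3  -0.    0.31 -0.52]
[[ 0.001  0.984 -0.177]
 [ 0.    -0.177 -0.984]
 [-1.     0.    -0.   ]]
```

View pics/w1.png

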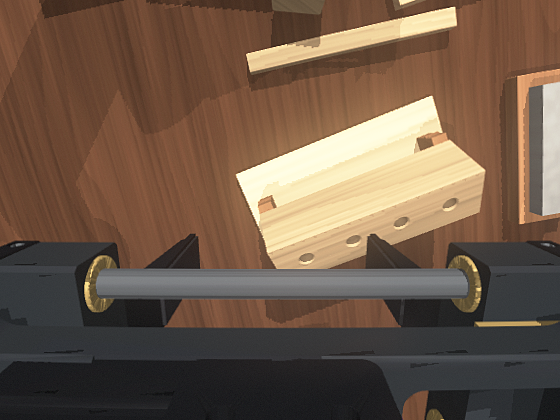

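Run:
```python
from h import *
s,c,T=load("w1")
crop("w1",290,190,470,275,4.3,"w1c")
```

```text
(no output)
```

View pics/w1c.png

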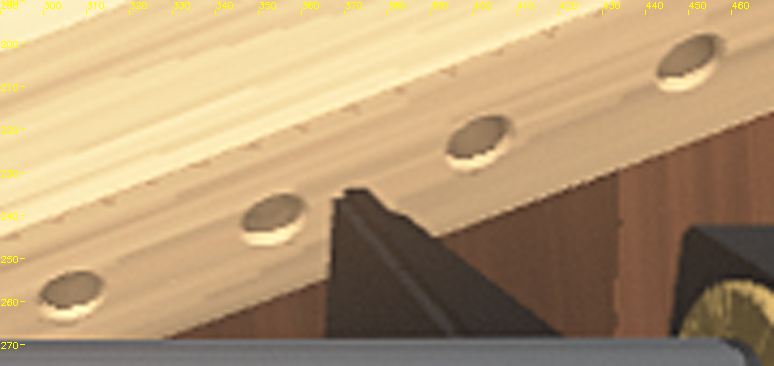

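Run:
```python
from h import *
s,c,T=load("w1"); _,ct,Tt=load("t1"); _,cs,Ts=load("s1")
uv=[(306.4,258.7),(353.5,241),(401.3,223.4),(450.2,204.9)]
print(atz(uv,c,T,119).round(1))
for a,b,d in zip(uv,[(258,251),(254,230),(249.7,209.3),(246,189)],[(238,212.7),(251.5,201.7),(264.3,192),(276,182)]):
    p,e=tri([a,b,d],[c,ct,cs],[T,Tt,Ts]); print(p.round(1),np.round(e,1))
```

```text
[[455.3  81.3 119. ]
 [524.4  95.6 119. ]
 [592.9 109.2 119. ]
 [661.8 123.5 119. ]]
[453.2  82.1 117.1] [2.5 2.1 0.8]
[522.5  96.3 117.7] [2.3 1.7 0.9]
[591.5 110.2 116.5] [2.7 2.3 1.4]
[659.5 124.3 118.4] [2.4 1.3 1.5]
```

>>> {"op": "move_arm", "data": {
  "targets": [
    [0.0,-0.05,0,0,0,-8,1],
    [-0.01,-0.47,-0.06,0,0,-73,1],
    [-0.01,-0.47,-0.06,0,0,-73,1],
    [-0.01,-0.47,-0.06,0,0,-73,1],
    [-0.01,-0.47,-0.06,0,0,-73,1],
    [-0.01,-0.47,-0.06,0,0,-73,1],
    [-0.01,-0.47,-0.06,0,0,-73,1],
    [-0.01,-0.47,-0.06,0,0,-73,1],
    [-0.01,-0.47,-0.06,0,0,-73,1],
    [-0.01,-0.47,-0.06,0,0,-73,1]
  ]
}}

```text
t: 2.3
eef_pos: [428.9, -282.0, 308.3]
tcp_rot: [-0.239, 1.57, 3.021]
ft_force: [0.8, 1.4, 0.2]
opening: 0.997
```

>>> {"op": "move_arm", "data": {
  "targets": [
    [0,0,0,0,0,0,1],
    [0,0,0,0,0,0,1],
    [0,0,0,0,0,0,1]
  ]
}}

```text
t: 2.6
eef_pos: [429.7, -277.7, 309.5]
tcp_rot: [2.633, 1.571, -0.383]
ft_force: [0.1, 0.2, -0.8]
opening: 1.003
```

Run:
```python
from h import *
s,c=snap("wrist","w2"); print(s["t"],s["joints"].round(2),s["eef_pos"].round(1),s["ft_force"].round(1),s["qvel"].round(2)); print(R.from_euler('xyz',s["tcp_rot"]).as_matrix().round(3))
```

```text
2.6 [-0.7   0.24  1.69  0.    1.21  0.74] [ 429.7 -277.7  309.5] [ 0.1  0.2 -0.8] [ 0.01 -0.01 -0.   -0.   -0.   -0.  ]
[[ 0.     0.125 -0.992]
 [-0.    -0.992 -0.125]
 [-1.     0.    -0.   ]]
```

View pics/w2.png

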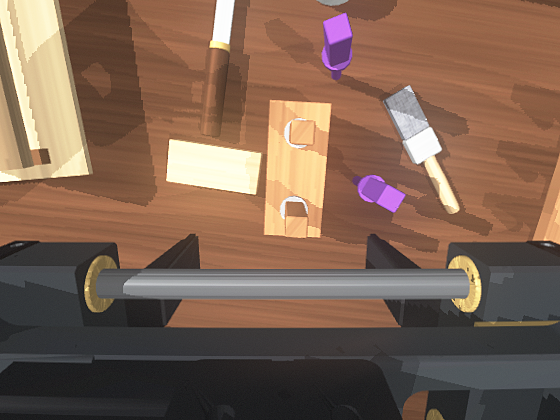

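Run:
```python
from h import *
crop("w2",255,90,415,250,4,"w2c")
```

```text
(no output)
```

View pics/w2c.png

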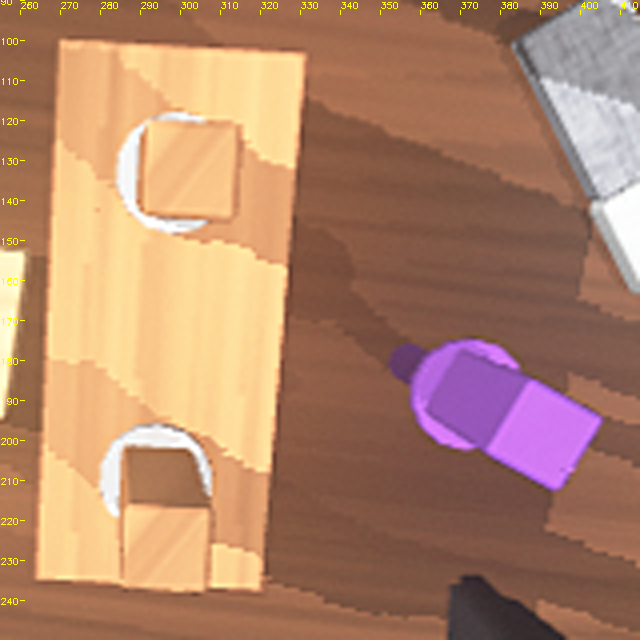

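Run:
```python
from h import *
s,c,T=load("w2"); _,ct,Tt=load("t1"); _,cs,Ts=load("s1")
print(atz([(302.5,132.2),(296.6,226.9)],c,T,182).round(1)); k=atz([(270,99.8),(331.8,103.5),(264.3,234.5),(320.5,237.8)],c,T,100); print(k.round(1),k.mean(0).round(1))
for uv,a,b in [((302.5,132.2),(373.5,235.5),(331.5,251.5)),((296.6,226.9),(376.5,262),(310.5,268.5))]:
    p,e=tri([uv,a,b],[c,ct,cs],[T,Tt,Ts]); print(p.round(1),np.round(e,1))
t=atz([(390,199)],c,T,174); print("purpleN top",t)
d=k[0]-k[2]; e=k[1]-k[3]; print(np.degrees(np.arctan2(d[1],d[0])),np.degrees(np.arctan2(e[1],e[0])),np.linalg.norm(d),np.linalg.norm(k[0]-k[1]))
```

```text
[[ 499.4 -286.3  182. ]
 [ 409.6 -293.2  182. ]]
[[ 531.8 -249.6  100. ]
 [ 536.7 -320.1  100. ]
 [ 371.5 -261.2  100. ]
 [ 376.  -331.8  100. ]] [ 454.  -290.7  100. ]
[ 498.7 -286.8  178.6] [0.8 1.3 1.5]
[ 410.6 -293.9  180.7] [1.5 4.3 3. ]
purpleN top [[ 447.14207483 -381.38958592  174.        ]]
4.1513026656282 4.157824148116993 160.75109870720186 70.70603301034312
```

>>> {"op": "move_arm", "data": {
  "targets": [
    [-0.0205,-0.016,-0.03,0,0,-2.9,1],
    [-0.0205,-0.016,-0.07,0,0,-2.9,1],
    [-0.0205,-0.016,-0.11,0,0,-2.9,1],
    [-0.0205,-0.016,-0.15,0,0,-2.9,1],
    [-0.0205,-0.016,-0.17,0,0,-2.9,1],
    [-0.0205,-0.016,-0.178,0,0,-2.9,1],
    [-0.0205,-0.016,-0.178,0,0,-2.9,1],
    [-0.0205,-0.016,-0.178,0,0,-2.9,0]
  ]
}}

```text
t: 3.45
eef_pos: [409.7, -294.8, 132.4]
tcp_rot: [2.292, 1.569, -0.775]
ft_force: [0.2, 0.1, 0.2]
opening: 0.958
```

>>> {"op": "move_arm", "data": {
  "targets": [
    [0,0,0,0,0,0,-0.5],
    [0,0,0,0,0,0,-1],
    [0,0,0,0,0,0,-1],
    [0,0,0,0,0,0,-1],
    [0,0,0,0,0,0,-1],
    [0,0,0,0,0,0,-1]
  ]
}}

```text
t: 4.05
eef_pos: [409.1, -294.7, 131.3]
tcp_rot: [1.095, 1.571, -1.972]
ft_force: [-0.8, 0.1, 0.7]
opening: 0.464
```

Run:
```python
from h import *
s,c=snap("wrist","w3"); print(s["t"],s["joints"].round(2),s["eef_pos"].round(1),s["ft_force"].round(1),s["moment"].round(2),s["opening"]); print(R.from_euler('xyz',s["tcp_rot"]).as_matrix().round(3))
```

```text
4.05 [-0.76  0.43  1.94 -0.    0.77  0.74] [ 409.1 -294.7  131.3] [-0.8  0.1  0.7] [-0.07  0.13 -0.01] 0.464139704202663
[[-0.     0.074 -0.997]
 [-0.    -0.997 -0.074]
 [-1.     0.     0.   ]]
```

View pics/w3.png

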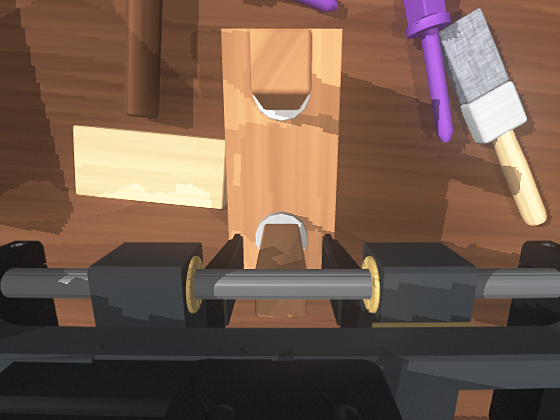

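>>> {"op": "move_arm", "data": {
  "targets": [
    [0,0,0,0,0,0,-1],
    [0,0,0,0,0,0,-1],
    [0,0,0,0,0,0,-1],
    [0,0,0,0,0,0,-1],
    [0,0,0,0,0,0,-1]
  ]
}}

```text
t: 4.6
eef_pos: [409.0, -294.6, 131.1]
tcp_rot: [-0.55, 1.571, 2.665]
ft_force: [0.1, -0.8, -2.4]
opening: 0.23
```

Run:
```python
from h import *
s,c=snap("wrist","w4"); print(s["t"],s["joints"].round(2),s["eef_pos"].round(1),s["ft_force"].round(1),s["moment"].round(2),s["opening"])
```

```text
4.6 [-0.76  0.43  1.94 -0.    0.77  0.74] [ 409.  -294.6  131.1] [ 0.1 -0.8 -2.4] [-0.08  0.17 -0.02] 0.23002614932262724
```

View pics/w4.png

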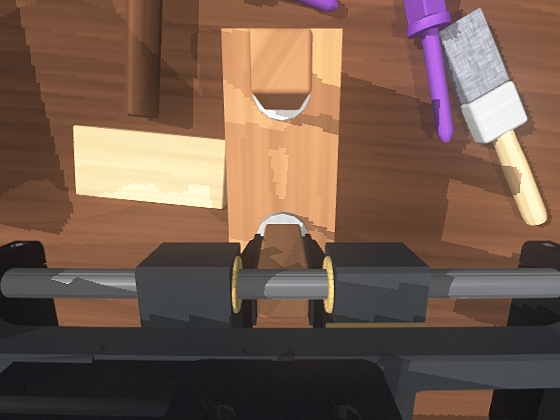

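```bash
cat > tgt.py <<'E'
from h import *
yaw=np.radians(101.55)
rx=np.array([np.cos(yaw),np.sin(yaw),0]); ry=np.array([-np.sin(yaw),np.cos(yaw),0]); z=np.array([0,0,1.])
n=-.5*rx+np.cos(np.pi/6)*z; sl=np.cos(np.pi/6)*rx+.5*z
Rt=np.c_[-n,-sl,np.cross(-n,-sl)]
def delta(s,P,Rg=None):
    R0=R.from_euler('xyz',s["tcp_rot"]).as_matrix()
    Rg=Rt if Rg is None else Rg
    return ((P-s["eef_pos"])/1000).round(4), np.degrees(R.from_matrix(Rg@R0.T).as_rotvec()).round(2)
E
python3 - <<'E'
from tgt import *
s=state(); B0=np.array([453,82,119.]); print(n,sl,Rt); print(delta(s,B0+183*n))
E
```

```text
[ 0.1001115  -0.48987518  0.8660254 ] [-0.17339821  0.84848869  0.5       ] [[-0.1001115   0.17339821 -0.97975035]
 [ 0.48987518 -0.84848869 -0.200223  ]
 [-0.8660254  -0.5         0.        ]]
(array([0.0623, 0.287 , 0.1463]), array([29.74,  4.11,  7.14]))
```

>>> {"op": "move_arm", "data": {
  "targets": [
    [0,0,0.01,0,0,0,-1],
    [0,0,0.03,0,0,0,-1],
    [0,0,0.06,0,0,0,-1],
    [0,0,0.1,0,0,0,-1],
    [0,0,0.14,0,0,0,-1],
    [0,0,0.18,0,0,0,-1],
    [0,0,0.2,0,0,0,-1]
  ]
}}

```text
t: 5.35
eef_pos: [409.3, -294.8, 335.5]
tcp_rot: [2.302, 1.566, -0.765]
ft_force: [0.3, 0.2, -1.9]
opening: 0.23
```

>>> {"op": "move_arm", "data": {
  "targets": [
    [0.01,0.045,0,4.3,0.6,1,-1],
    [0.02,0.09,0,10,1.4,2.4,-1],
    [0.03,0.135,-0.01,17,2.3,4,-1],
    [0.04,0.18,-0.02,23,3.2,5.5,-1],
    [0.05,0.225,-0.035,29.7,4.1,7.1,-1],
    [0.06,0.265,-0.05,29.7,4.1,7.1,-1],
    [0.062,0.287,-0.054,29.7,4.1,7.1,-1],
    [0.062,0.287,-0.054,29.7,4.1,7.1,-1],
    [0.062,0.287,-0.054,29.7,4.1,7.1,-1]
  ]
}}

```text
t: 6.25
eef_pos: [471.1, -7.7, 277.8]
tcp_rot: [-1.572, 1.049, 1.772]
ft_force: [-0.0, 0.2, -1.8]
opening: 0.232
```

Run:
```python
from tgt import *
s,c=snap("wrist","w5"); print(s["t"],s["joints"].round(2),s["eef_pos"].round(1),s["ft_force"].round(1),s["moment"].round(2),s["qvel"].round(2)); print(delta(s,np.array([453,82,119.])+183*n)); snap("side","s5"); snap("top","t5")
crop("s5",190,120,310,255,4.4,"s5c")
```

```text
6.25 [-0.4   0.31  1.78  0.43  1.38  0.81] [471.1  -7.7 277.8] [-0.   0.2 -1.8] [-0.57  0.05  0.04] [-0.02 -0.   -0.01 -0.   -0.   -0.  ]
(array([ 0.0002,  0.0001, -0.0004]), array([ 0.08,  0.06, -0.03]))
```

View pics/w5.png

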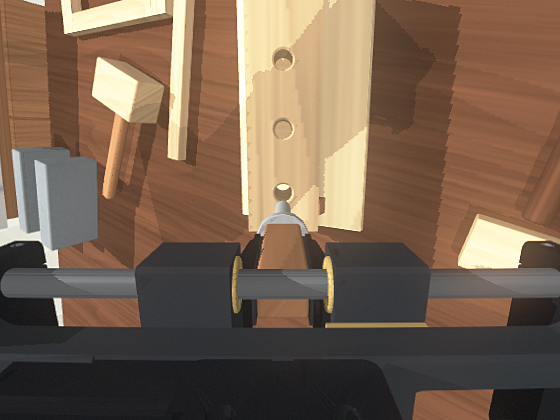

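View pics/s5c.png

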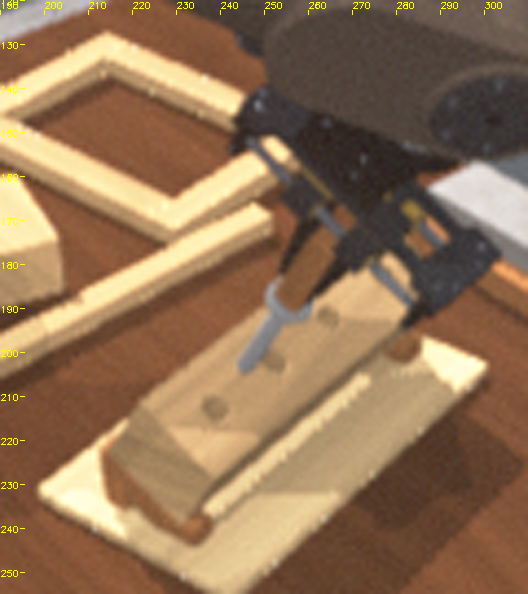

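Run:
```python
from h import *
crop("w5",230,30,340,240,3.8,"w5c")
from tgt import *
s,c,T=load("w5")
B0=np.array([453,82,119.]);
P=[B0-70*i*ry for i in range(4)]
print(proj(P,c,T).round(1)); print(proj([s["eef_pos"]-123.1*n,s["eef_pos"]-31.1*n],c,T))
```

```text
[[283.5 194.5]
 [283.6 130.7]
 [283.7  61.2]
 [283.9 -14.2]]
[[283.71151601 206.28760121]
 [284.61230804 236.31168477]]
```

View pics/w5c.png

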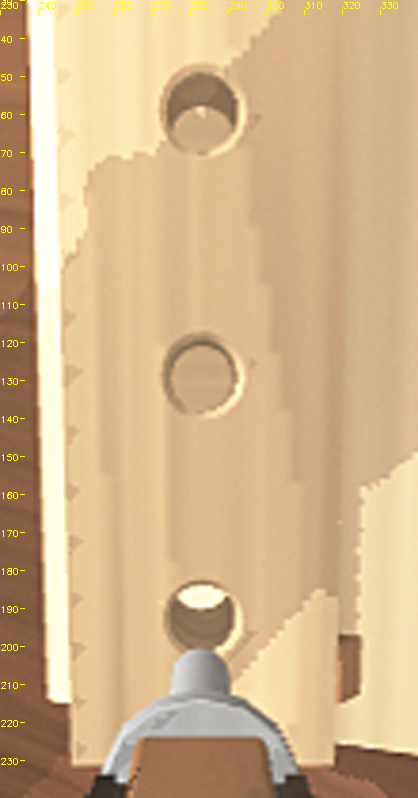

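>>> {"op": "move_arm", "data": {
  "targets": [
    [-0.0014,0.015,-0.026,0,0,0,-1],
    [-0.0034,0.0247,-0.0433,0,0,0,-1],
    [-0.0039,0.0272,-0.0476,0,0,0,-1],
    [-0.0044,0.0297,-0.052,0,0,0,-1],
    [-0.0049,0.0321,-0.0563,0,0,0,-1],
    [-0.0054,0.0345,-0.0606,0,0,0,-1],
    [-0.0059,0.037,-0.065,0,0,0,-1],
    [-0.0064,0.0394,-0.0693,0,0,0,-1],
    [-0.0064,0.0394,-0.0693,0,0,0,-1]
  ]
}}

```text
t: 7.3
eef_pos: [464.5, 32.0, 207.6]
tcp_rot: [-1.57, 1.048, 1.773]
ft_force: [0.2, 0.2, -2.3]
opening: 0.23
```

```bash
cat >> tgt.py <<'E'
def rep(B,s=None,off=123.1):
    s=state() if s is None else s; d=s["eef_pos"]-off*n-B
    print("t",s["t"],"depth",round(-d@n,1),"lat up-slope",round(d@sl,1),"lat row",round(d@ry,1),"F n/sl/ry",[round(s["ft_force"]@v,1) for v in (n,sl,ry)],"M",[round(s["moment"]@v,2) for v in (n,sl,ry)],"open",round(s["opening"],3))
B0=np.array([454.6,82.3,119.])
E
python3 - <<'E'
from tgt import *
rep(B0); s,c=snap("wrist","w6"); print(s["joints"].round(2))
E
```

```text
t 7.3 depth 20.8 lat up-slope -0.2 lat row 0.4 F n/sl/ry [np.float64(-2.1), np.float64(-1.0), np.float64(-0.2)] M [np.float64(-0.1), np.float64(0.14), np.float64(0.57)] open 0.23
[-0.33  0.37  1.91  0.48  1.19  0.78]
```

View pics/w6.png

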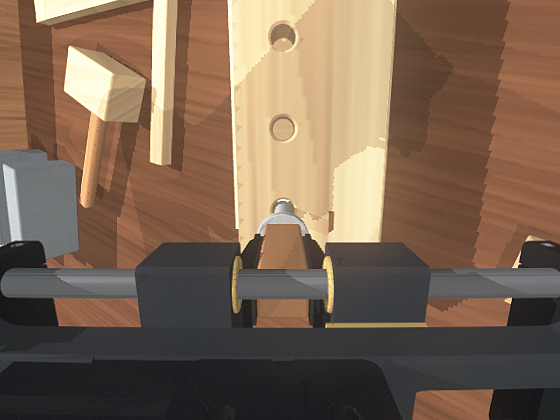

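>>> {"op": "move_arm", "data": {
  "targets": [
    [-0.0005,0.0025,-0.0043,0,0,0,-1],
    [-0.001,0.0049,-0.0087,0,0,0,-1],
    [-0.0015,0.0074,-0.013,0,0,0,-1],
    [-0.0017,0.0083,-0.0147,0,0,0,-1],
    [-0.0019,0.0093,-0.0165,0,0,0,-1],
    [-0.0021,0.0103,-0.0182,0,0,0,-1],
    [-0.0022,0.0108,-0.0191,0,0,0,-1]
  ]
}}

```text
t: 8.05
eef_pos: [462.5, 42.6, 188.7]
tcp_rot: [-1.571, 1.048, 1.772]
ft_force: [0.1, -0.0, -2.5]
opening: 0.232
```

Run:
```python
from tgt import *
rep(B0)
```

```text
t 8.05 depth 42.5 lat up-slope -0.2 lat row 0.2 F n/sl/ry [np.float64(-2.1), np.float64(-1.3), np.float64(-0.1)] M [np.float64(-0.1), np.float64(0.19), np.float64(0.57)] open 0.232
```

>>> {"op": "move_arm", "data": {
  "targets": [
    [-0.0002,0.001,-0.0017,0,0,0,-1],
    [-0.0004,0.002,-0.0035,0,0,0,-1],
    [-0.0006,0.0029,-0.0052,0,0,0,-1],
    [-0.0009,0.0044,-0.0078,0,0,0,-1]
  ]
}}

```text
t: 8.45
eef_pos: [461.6, 46.9, 180.9]
tcp_rot: [-1.571, 1.048, 1.771]
ft_force: [0.7, -0.3, -2.2]
opening: 0.234
```

>>> {"op": "move_arm", "data": {
  "targets": [
    [-0.0005,0.0025,-0.0043,0,0,0,-1],
    [-0.001,0.0049,-0.0087,0,0,0,-1],
    [-0.0015,0.0074,-0.013,0,0,0,-1],
    [-0.002,0.0098,-0.0173,0,0,0,-1],
    [-0.0025,0.0122,-0.0216,0,0,0,-1],
    [-0.003,0.0147,-0.026,0,0,0,-1],
    [-0.0034,0.0167,-0.0295,0,0,0,-1],
    [-0.0034,0.0167,-0.0295,0,0,0,-1]
  ]
}}

```text
t: 9.25
eef_pos: [457.9, 63.9, 151.1]
tcp_rot: [-1.569, 1.048, 1.773]
ft_force: [-0.3, -0.6, -2.6]
opening: 0.231
```

Run:
```python
from tgt import *
rep(B0); snap("wrist","w7")
```

```text
t 9.25 depth 85.9 lat up-slope -0.2 lat row 0.4 F n/sl/ry [np.float64(-2.0), np.float64(-1.8), np.float64(0.4)] M [np.float64(-0.1), np.float64(0.23), np.float64(0.49)] open 0.231
```

View pics/w7.png

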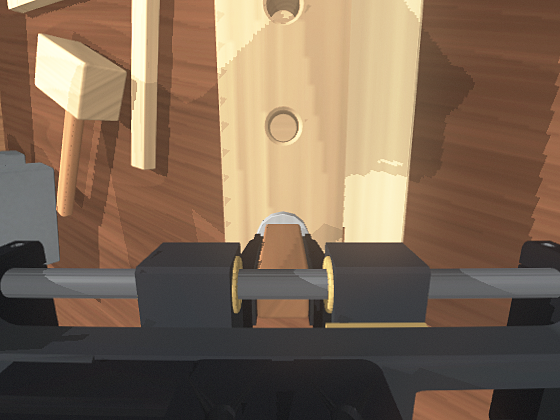

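>>> {"op": "move_arm", "data": {
  "targets": [
    [-0.0002,0.001,-0.0017,0,0,0,-1],
    [-0.0004,0.002,-0.0035,0,0,0,-1],
    [-0.0005,0.0025,-0.0043,0,0,0,-1],
    [-0.0005,0.0025,-0.0043,0,0,0,-1]
  ]
}}

```text
t: 9.7
eef_pos: [457.7, 66.1, 147.2]
tcp_rot: [-1.571, 1.048, 1.772]
ft_force: [-0.1, 0.4, -0.8]
opening: 0.23
```

>>> {"op": "move_arm", "data": {
  "targets": [
    [-0.0001,0.0005,-0.0009,0,0,0,-1],
    [-0.0001,0.0005,-0.0009,0,0,0,-1]
  ]
}}

```text
t: 9.9
eef_pos: [457.7, 66.5, 146.5]
tcp_rot: [-1.572, 1.048, 1.771]
ft_force: [0.5, -1.4, 0.4]
opening: 0.23
```

>>> {"op": "move_arm", "data": {
  "targets": [
    [-0.0001,0.0005,-0.0009,0,0,0,-1],
    [-0.0002,0.001,-0.0017,0,0,0,-1],
    [-0.0002,0.001,-0.0017,0,0,0,-1]
  ]
}}

```text
t: 10.2
eef_pos: [458.0, 66.7, 146.3]
tcp_rot: [-1.576, 1.049, 1.767]
ft_force: [-4.4, -13.8, 24.1]
opening: 0.23
```

Run:
```python
from tgt import *
rep(B0); snap("side","s8"); crop("s8",200,150,320,250,6,"s8c")
```

```text
t 10.2 depth 91.4 lat up-slope -0.2 lat row -0.2 F n/sl/ry [np.float64(27.1), np.float64(1.1), np.float64(7.1)] M [np.float64(-0.1), np.float64(1.69), np.float64(-0.08)] open 0.23
```

View pics/s8c.png

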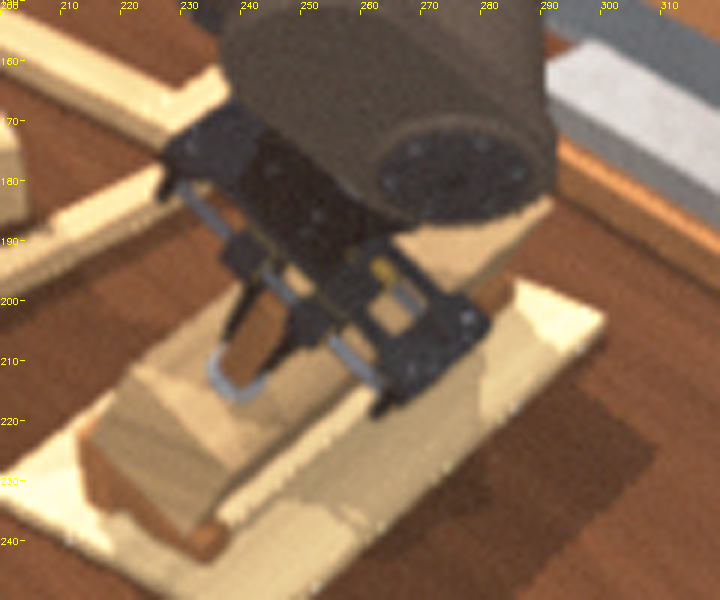

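>>> {"op": "move_arm", "data": {
  "targets": [
    [0.0001,-0.0007,0.0012,0,0,0,-1],
    [0.0001,-0.0007,0.0012,0,0,0,-1]
  ]
}}

```text
t: 10.45
eef_pos: [457.7, 66.6, 146.3]
tcp_rot: [-1.573, 1.048, 1.77]
ft_force: [-1.7, -7.2, 9.8]
opening: 0.232
```

>>> {"op": "move_arm", "data": {
  "targets": [
    [0,0,0,0,0,0,-0.2],
    [0,0,0,0,0,0,-0.2],
    [0,0,0,0,0,0,-0.2],
    [0,0,0,0,0,0,0],
    [0,0,0,0,0,0,0]
  ]
}}

```text
t: 10.95
eef_pos: [457.4, 67.0, 145.8]
tcp_rot: [-1.57, 1.048, 1.772]
ft_force: [0.6, -0.4, -1.0]
opening: 0.484
```

Run:
```python
from tgt import *
rep(B0); s,c=snap("wrist","w9"); print(s["joints"].round(2))
```

```text
t 10.95 depth 92.1 lat up-slope -0.1 lat row 0.3 F n/sl/ry [np.float64(-0.6), np.float64(-0.9), np.float64(-0.5)] M [np.float64(-0.09), np.float64(0.12), np.float64(0.29)] open 0.484
[-0.27  0.45  2.    0.55  1.02  0.73]
```

View pics/w9.png

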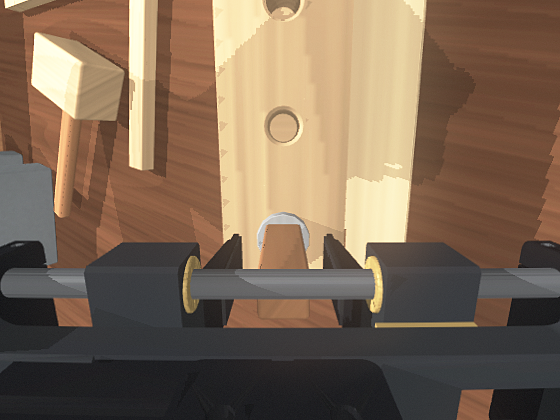

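>>> {"op": "move_arm", "data": {
  "targets": [
    [0.002,-0.0098,0.0173,0,0,0,0],
    [0.005,-0.0245,0.0433,0,0,0,0],
    [0.009,-0.0441,0.0779,0,0,0,0],
    [0.014,-0.0686,0.1212,0,0,0,0.5]
  ]
}}

```text
t: 11.4
eef_pos: [470.8, -1.9, 267.7]
tcp_rot: [-1.566, 1.047, 1.776]
ft_force: [0.6, 0.1, 0.2]
opening: 0.544
```

Run:
```python
from tgt import *
s,c=snap("wrist","w10"); print(s["t"],s["eef_pos"].round(1))
a=np.radians(-85.7); y=np.array([np.cos(a),np.sin(a),0]); x=np.array([0,0,-1.])
print(delta(s,np.array([499,-287.3,255.]),np.c_[x,y,np.cross(x,y)]))
```

```text
11.4 [470.8  -1.9 267.7]
(array([ 0.0282, -0.2854, -0.0127]), array([-29.73,  -4.26,  -7.04]))
```

View pics/w10.png

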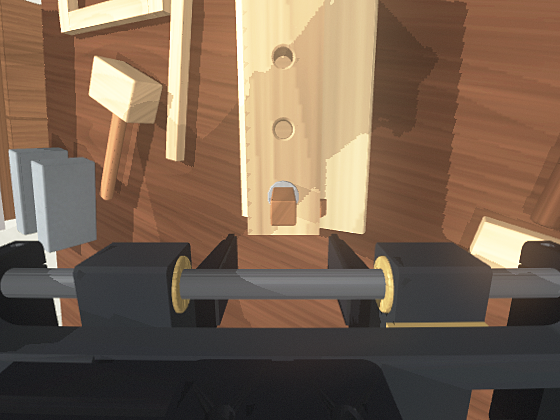

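>>> {"op": "move_arm", "data": {
  "targets": [
    [0.005,-0.04,0.02,-5,-0.7,-1.2,1],
    [0.01,-0.085,0.02,-12,-1.7,-2.8,1],
    [0.015,-0.13,0.02,-20,-2.8,-4.7,1],
    [0.02,-0.175,0.015,-28,-4,-6.6,1],
    [0.024,-0.22,0.01,-29.7,-4.25,-7.05,1],
    [0.027,-0.26,0,-29.7,-4.25,-7.05,1],
    [0.0282,-0.2854,-0.0127,-29.7,-4.25,-7.05,1],
    [0.0282,-0.2854,-0.0127,-29.7,-4.25,-7.05,1],
    [0.0282,-0.2854,-0.0127,-29.7,-4.25,-7.05,1]
  ]
}}

```text
t: 12.35
eef_pos: [499.5, -286.9, 253.9]
tcp_rot: [-2.758, 1.569, 0.459]
ft_force: [-0.9, 0.9, -0.6]
opening: 1.0
```

Run:
```python
from tgt import *
s,c=snap("wrist","w11"); print(s["t"],s["eef_pos"].round(1),s["joints"].round(2))
a=np.radians(-85.7); y=np.array([np.cos(a),np.sin(a),0]); x=np.array([0,0,-1.])
print(delta(s,np.array([499,-287.3,131]),np.c_[x,y,np.cross(x,y)]))
```

```text
12.35 [ 499.5 -286.9  253.9] [-0.64  0.38  1.63  0.    1.13  0.86]
(array([-0.0005, -0.0004, -0.1229]), array([-0.04,  0.08,  0.03]))
```

View pics/w11.png

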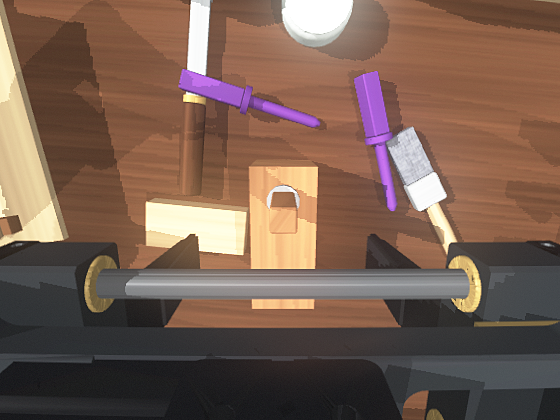

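Run:
```python
from tgt import *
snap("top","t11"); crop("t11",310,170,450,280,5.5,"t11c"); crop("t5",310,170,450,280,5.5,"t5c"); snap("side","s11"); crop("s11",190,160,400,340,3.8,"s11c")
s,c,T=load("w2"); print("w2 tip z0",atz([(352,181)],c,T,0),"top",atz([(390,199)],c,T,174))
s,c,T=load("w3"); print("w3",atz([(445,137),(430,32)],c,T,8))
```

```text
w2 tip z0 [[ 440.62639806 -382.25101264    0.        ]] top [[ 447.14207483 -381.38958592  174.        ]]
w3 [[ 483.89018251 -436.40489483    8.        ]
 [ 569.26028825 -407.61649752    8.        ]]
```

View pics/t11c.png

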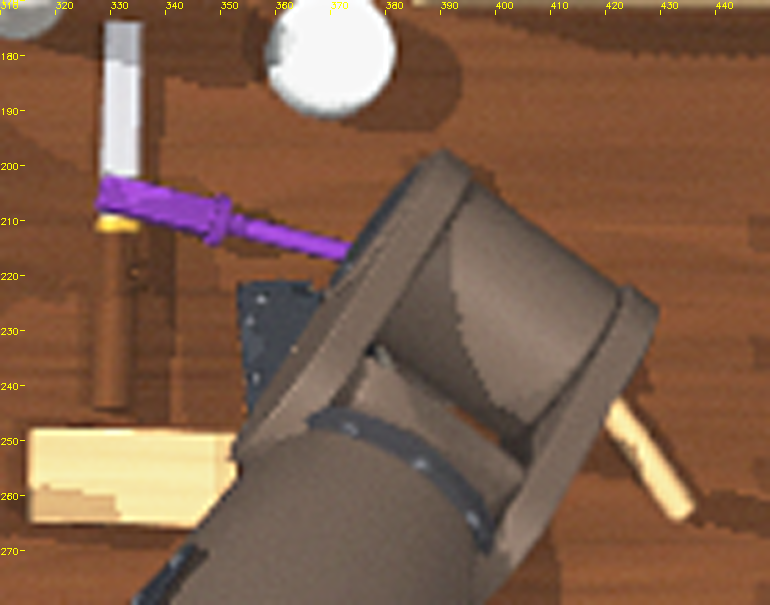

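View pics/t5c.png

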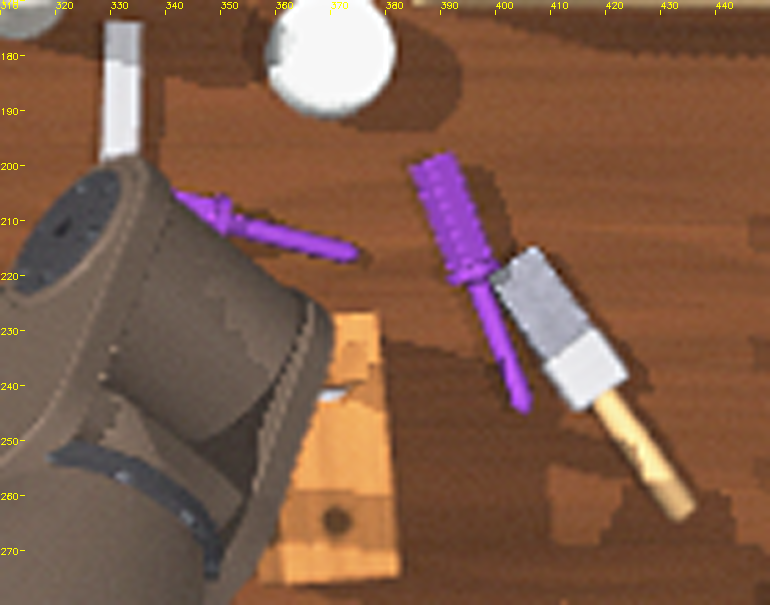

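View pics/s11c.png

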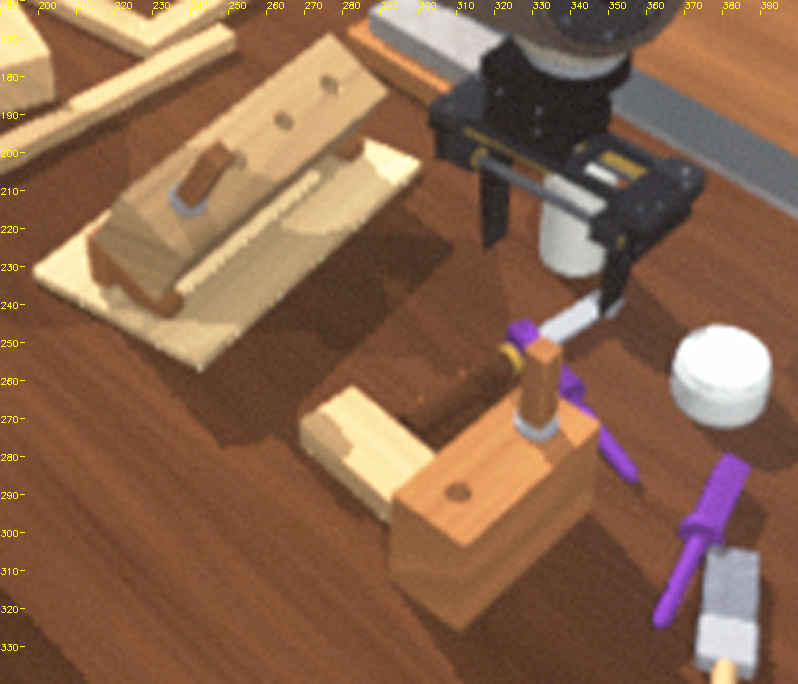

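The purple look-alikes have toppled. They were balanced on their tips, and no contact force showed during my descent. I'll leave them alone and grasp the second pin.

>>> {"op": "move_arm", "data": {
  "targets": [
    [-0.0005,-0.0004,-0.03,0,0,0,1],
    [-0.0005,-0.0004,-0.07,0,0,0,1],
    [-0.0005,-0.0004,-0.1,0,0,0,0.5],
    [-0.0005,-0.0004,-0.115,0,0,0,0],
    [-0.0005,-0.0004,-0.123,0,0,0,-0.2],
    [-0.0005,-0.0004,-0.123,0,0,0,-0.3],
    [-0.0005,-0.0004,-0.123,0,0,0,-0.3]
  ]
}}

```text
t: 13.2
eef_pos: [499.7, -287.5, 132.4]
tcp_rot: [2.741, 1.567, -0.325]
ft_force: [0.1, -0.2, 0.8]
opening: 0.637
```

>>> {"op": "move_arm", "data": {
  "targets": [
    [0,0,0,0,0,0,-1],
    [0,0,0,0,0,0,-1],
    [0,0,0,0,0,0,-1],
    [0,0,0,0,0,0,-1],
    [0,0,0,0,0,0,-1]
  ]
}}

```text
t: 13.7
eef_pos: [499.2, -287.6, 131.5]
tcp_rot: [2.905, 1.568, -0.161]
ft_force: [0.3, 0.1, 0.2]
opening: 0.23
```

Run:
```python
from h import *
s,c=snap("wrist","w12"); print(s["t"],s["joints"].round(2),s["eef_pos"].round(1),s["ft_force"].round(1),s["moment"].round(2),s["opening"])
```

```text
13.7 [-0.64  0.52  1.77  0.    0.85  0.86] [ 499.2 -287.6  131.5] [0.3 0.1 0.2] [-0.02  0.21 -0.01] 0.23044816132446058
```

View pics/w12.png

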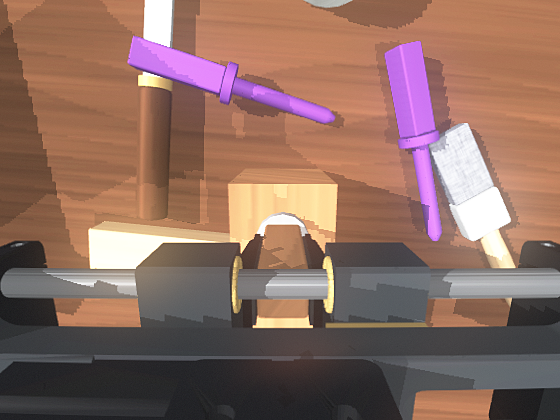

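>>> {"op": "move_arm", "data": {
  "targets": [
    [0,0,0.01,0,0,0,-1],
    [0,0,0.03,0,0,0,-1],
    [0,0,0.06,0,0,0,-1],
    [0,0,0.1,0,0,0,-1],
    [0,0,0.14,0,0,0,-1],
    [0,0,0.18,0,0,0,-1],
    [0,0,0.2,0,0,0,-1]
  ]
}}

```text
t: 14.45
eef_pos: [499.4, -287.6, 335.6]
tcp_rot: [2.603, 1.564, -0.463]
ft_force: [0.2, -0.5, -2.1]
opening: 0.228
```

```bash
cat >> tgt.py <<'E'
Bs=[B0-70*i*ry for i in range(4)]
E
python3 - <<'E'
from tgt import *
s=state(); print(s["ft_force"],s["eef_pos"],Bs[1]); print(delta(s,Bs[1]+(123.5+60)*n))
E
```

```text
[ 0.16384028 -0.54239549 -2.13067764] [ 499.40030431 -287.63831088  335.55895783] [523.18252451  96.31561028 119.        ]
(array([ 0.0422,  0.2941, -0.0576]), array([29.88,  4.48,  7.15]))
```

>>> {"op": "move_arm", "data": {
  "targets": [
    [0.006,0.045,0,4.3,0.6,1,-1],
    [0.014,0.09,0,10,1.5,2.4,-1],
    [0.02,0.135,-0.01,17,2.5,4,-1],
    [0.026,0.18,-0.02,23,3.4,5.5,-1],
    [0.033,0.225,-0.035,29.8,4.4,7.1,-1],
    [0.04,0.265,-0.05,29.8,4.4,7.1,-1],
    [0.042,0.294,-0.0537,29.8,4.4,7.1,-1],
    [0.042,0.294,-0.0537,29.8,4.4,7.1,-1],
    [0.042,0.294,-0.0537,29.8,4.4,7.1,-1]
  ]
}}

```text
t: 15.35
eef_pos: [541.1, 6.8, 278.1]
tcp_rot: [-1.568, 1.046, 1.777]
ft_force: [0.5, -0.4, -2.4]
opening: 0.229
```

Run:
```python
from tgt import *
s,c=snap("wrist","w13"); rep(Bs[1],s,123.5); print(s["joints"].round(2)); print(delta(s,Bs[1]+(123.5+60)*n)); crop("w13",200,20,360,240,2.7,"w13c")
T=T_of(c,s); print(proj(Bs,c,T).round(1),proj([s["eef_pos"]-123.5*n],c,T))
```

```text
t 15.35 depth -60.0 lat up-slope 0.5 lat row 0.4 F n/sl/ry [np.float64(-1.9), np.float64(-1.6), np.float64(-0.4)] M [np.float64(-0.05), np.float64(0.13), np.float64(0.53)] open 0.229
[-0.33  0.4   1.63  0.45  1.41  0.89]
(array([ 0.0004, -0.0003, -0.0002]), array([-0.03, -0.1 , -0.12]))
[[284.  252.3]
 [284.2 193.9]
 [284.3 130.1]
 [284.5  60.5]] [[284.02387833 205.83509894]]
```

View pics/w13c.png

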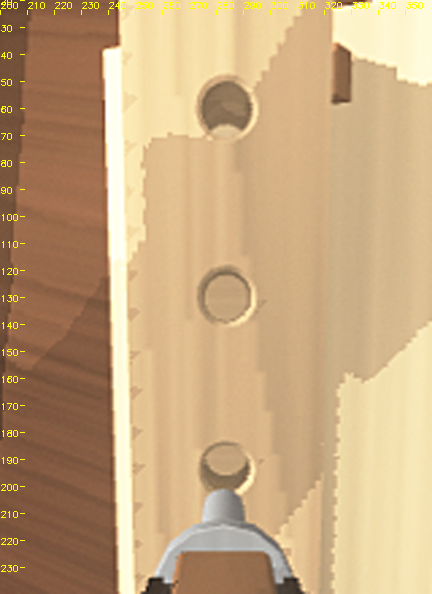

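>>> {"op": "move_arm", "data": {
  "targets": [
    [-0.0026,0.0147,-0.026,0,0,0,-1],
    [-0.0046,0.0245,-0.0433,0,0,0,-1],
    [-0.0051,0.0269,-0.0476,0,0,0,-1],
    [-0.0056,0.0294,-0.052,0,0,0,-1],
    [-0.0061,0.0318,-0.0563,0,0,0,-1],
    [-0.0066,0.0343,-0.0606,0,0,0,-1],
    [-0.0071,0.0367,-0.065,0,0,0,-1],
    [-0.0076,0.0392,-0.0693,0,0,0,-1],
    [-0.0081,0.0416,-0.0736,0,0,0,-1],
    [-0.0086,0.0441,-0.0779,0,0,0,-1]
  ]
}}

```text
t: 16.4
eef_pos: [532.6, 50.8, 199.4]
tcp_rot: [-1.567, 1.046, 1.776]
ft_force: [0.5, -0.6, -2.1]
opening: 0.227
```

Run:
```python
from tgt import *
rep(Bs[1],None,123.5)
```

```text
t 16.4 depth 30.6 lat up-slope -0.0 lat row -0.1 F n/sl/ry [np.float64(-1.5), np.float64(-1.6), np.float64(-0.4)] M [np.float64(-0.08), np.float64(0.15), np.float64(0.55)] open 0.227
```

Depth 30 with nothing felt. Going on slowly to about 40.

>>> {"op": "move_arm", "data": {
  "targets": [
    [-0.0003,0.0015,-0.0026,0,0,0,-1],
    [-0.0006,0.0029,-0.0052,0,0,0,-1],
    [-0.0008,0.0039,-0.0069,0,0,0,-1],
    [-0.0009,0.0044,-0.0078,0,0,0,-1],
    [-0.0009,0.0044,-0.0078,0,0,0,-1]
  ]
}}

```text
t: 16.9
eef_pos: [531.7, 55.0, 192.0]
tcp_rot: [-1.567, 1.046, 1.776]
ft_force: [-0.1, 0.1, -2.4]
opening: 0.231
```

>>> {"op": "move_arm", "data": {
  "targets": [
    [-0.0001,0.0005,-0.0009,0,0,0,-1],
    [-0.0001,0.0005,-0.0009,0,0,0,-1]
  ]
}}

```text
t: 17.1
eef_pos: [531.8, 55.2, 191.7]
tcp_rot: [-1.568, 1.046, 1.775]
ft_force: [-0.9, -3.6, 4.3]
opening: 0.232
```

Run:
```python
from tgt import *
rep(Bs[1],None,123.5)
```

```text
t 17.1 depth 39.5 lat up-slope -0.1 lat row -0.2 F n/sl/ry [np.float64(5.4), np.float64(-0.7), np.float64(1.6)] M [np.float64(-0.06), np.float64(0.69), np.float64(0.35)] open 0.232
```

>>> {"op": "move_arm", "data": {
  "targets": [
    [-0.0001,0.0004,-0.0007,0,0,0,-1],
    [-0.0001,0.0004,-0.0007,0,0,0,-1]
  ]
}}

```text
t: 17.3
eef_pos: [531.9, 55.3, 191.6]
tcp_rot: [-1.57, 1.047, 1.774]
ft_force: [-1.4, -7.3, 11.0]
opening: 0.23
```

Run:
```python
from tgt import *
rep(Bs[1],None,123.5)
```

```text
t 17.3 depth 39.7 lat up-slope -0.0 lat row -0.3 F n/sl/ry [np.float64(13.0), np.float64(-0.5), np.float64(2.8)] M [np.float64(-0.03), np.float64(1.1), np.float64(0.14)] open 0.23
```

>>> {"op": "move_arm", "data": {
  "targets": [
    [0.001,-0.0049,0.0087,0,0,0,-1],
    [0.0035,-0.0171,0.0303,0,0,0,-1],
    [0.0062,-0.0304,0.0537,0,0,0,-1],
    [0.025,-0.0284,0.0537,0,0,0,-1],
    [0.06,-0.0194,0.0537,0,0,0,-1],
    [0.0748,-0.0164,0.0537,0,0,0,-1],
    [0.0748,-0.0164,0.0537,0,0,0,-1],
    [0.0748,-0.0164,0.0537,0,0,0,-1]
  ]
}}

```text
t: 18.1
eef_pos: [605.7, 39.4, 243.9]
tcp_rot: [-1.565, 1.046, 1.778]
ft_force: [1.0, -0.3, -2.1]
opening: 0.234
```

Run:
```python
from tgt import *
s,c=snap("wrist","w14"); rep(Bs[2],s,123.5);print(s["joints"].round(2)); print(delta(s,Bs[2]+(123.5+20)*n)); crop("w14",200,20,360,240,2.7,"w14c")
T=T_of(c,s); print(proj(Bs,c,T).round(1),proj([s["eef_pos"]-123.5*n],c,T))
```

```text
t 18.1 depth -20.8 lat up-slope -0.2 lat row 0.5 F n/sl/ry [np.float64(-1.5), np.float64(-1.5), np.float64(-0.9)] M [np.float64(-0.08), np.float64(0.16), np.float64(0.51)] open 0.234
[-0.25  0.52  1.53  0.48  1.37  0.96]
(array([ 0.0004,  0.0007, -0.0006]), array([-0.05, -0.18, -0.05]))
[[283.8 323.5]
 [283.8 265.3]
 [283.8 200.7]
 [283.9 129.3]] [[284.12189258 205.77071185]]
```

View pics/w14c.png

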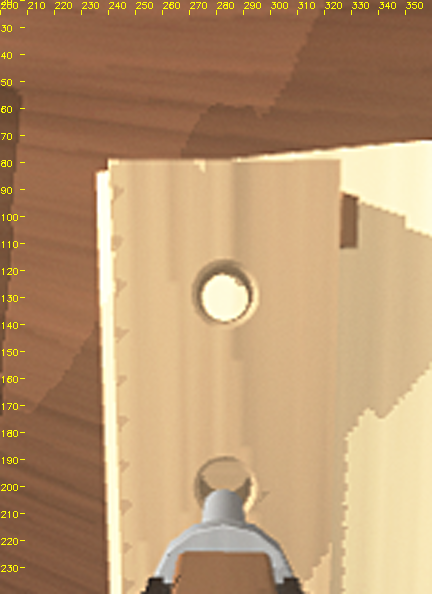

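>>> {"op": "move_arm", "data": {
  "targets": [
    [-0.0005,0.0049,-0.0087,0,0,0,-1],
    [-0.0014,0.0093,-0.0165,0,0,0,-1],
    [-0.002,0.0122,-0.0217,0,0,0,-1],
    [-0.0025,0.0147,-0.026,0,0,0,-1],
    [-0.003,0.0171,-0.0303,0,0,0,-1],
    [-0.0035,0.0196,-0.0346,0,0,0,-1],
    [-0.004,0.022,-0.039,0,0,0,-1],
    [-0.0045,0.0245,-0.0433,0,0,0,-1],
    [-0.005,0.027,-0.0476,0,0,0,-1],
    [-0.005,0.027,-0.0476,0,0,0,-1]
  ]
}}

```text
t: 19.15
eef_pos: [601.0, 66.8, 195.8]
tcp_rot: [-1.565, 1.045, 1.778]
ft_force: [0.2, -0.6, -1.5]
opening: 0.228
```

>>> {"op": "move_arm", "data": {
  "targets": [
    [-0.0002,0.001,-0.0017,0,0,0,-1],
    [-0.0004,0.002,-0.0035,0,0,0,-1],
    [-0.0004,0.002,-0.0035,0,0,0,-1]
  ]
}}

```text
t: 19.45
eef_pos: [600.8, 68.6, 192.8]
tcp_rot: [-1.566, 1.046, 1.777]
ft_force: [-0.9, 0.4, -2.4]
opening: 0.232
```

Run:
```python
from tgt import *
rep(Bs[2],None,123.5)
```

```text
t 19.45 depth 38.2 lat up-slope -0.1 lat row -0.5 F n/sl/ry [np.float64(-2.3), np.float64(-0.7), np.float64(0.8)] M [np.float64(-0.18), np.float64(0.17), np.float64(0.52)] open 0.232
```

>>> {"op": "move_arm", "data": {
  "targets": [
    [-0.0001,0.0005,-0.0009,0,0,0,-1],
    [-0.0002,0.001,-0.0017,0,0,0,-1],
    [-0.0002,0.001,-0.0017,0,0,0,-1]
  ]
}}

```text
t: 19.75
eef_pos: [600.8, 69.3, 191.7]
tcp_rot: [-1.568, 1.046, 1.775]
ft_force: [-1.1, -2.6, 2.2]
opening: 0.234
```

Run:
```python
from tgt import *
rep(Bs[2],None,123.5)
```

```text
t 19.75 depth 39.5 lat up-slope -0.1 lat row -0.7 F n/sl/ry [np.float64(3.1), np.float64(-0.9), np.float64(1.6)] M [np.float64(-0.09), np.float64(0.42), np.float64(0.47)] open 0.234
```

>>> {"op": "move_arm", "data": {
  "targets": [
    [-0.0001,0.0005,-0.0009,0,0,0,-1],
    [-0.0001,0.0005,-0.0009,0,0,0,-1]
  ]
}}

```text
t: 19.95
eef_pos: [600.9, 69.4, 191.5]
tcp_rot: [-1.57, 1.047, 1.774]
ft_force: [-0.8, -6.8, 10.7]
opening: 0.232
```

Run:
```python
from tgt import *
rep(Bs[2],None,123.5)
```

```text
t 19.95 depth 39.7 lat up-slope -0.0 lat row -0.8 F n/sl/ry [np.float64(12.5), np.float64(-0.3), np.float64(2.1)] M [np.float64(-0.09), np.float64(1.06), np.float64(0.34)] open 0.232
```

>>> {"op": "move_arm", "data": {
  "targets": [
    [0.001,-0.0049,0.0087,0,0,0,-1],
    [0.0035,-0.0171,0.0303,0,0,0,-1],
    [0.0062,-0.0304,0.0537,0,0,0,-1],
    [0.025,-0.0284,0.0537,0,0,0,-1],
    [0.06,-0.0194,0.0537,0,0,0,-1],
    [0.074,-0.0165,0.0537,0,0,0,-1],
    [0.074,-0.0165,0.0537,0,0,0,-1],
    [0.074,-0.0165,0.0537,0,0,0,-1]
  ]
}}

```text
t: 20.75
eef_pos: [674.0, 53.5, 243.7]
tcp_rot: [-1.565, 1.046, 1.778]
ft_force: [-0.1, -0.9, -2.6]
opening: 0.231
```

Run:
```python
from tgt import *
s,c=snap("wrist","w15"); rep(Bs[3],s,123.5);print(s["joints"].round(2)); print(delta(s,Bs[3]+(123.5+20)*n)); crop("w15",200,20,360,240,2.7,"w15c")
T=T_of(c,s); print(proj(Bs,c,T).round(1),proj([s["eef_pos"]-123.5*n],c,T))
```

```text
t 20.75 depth -20.6 lat up-slope -0.2 lat row 0.8 F n/sl/ry [np.float64(-1.9), np.float64(-2.1), np.float64(0.3)] M [np.float64(-0.08), np.float64(0.15), np.float64(0.5)] open 0.231
[-0.21  0.62  1.34  0.48  1.43  1.03]
(array([ 0.0007,  0.0006, -0.0004]), array([-0.06, -0.19, -0.05]))
[[283.8 376. ]
 [283.8 323.5]
 [283.8 265.2]
 [283.9 200.6]] [[284.13676218 205.75950265]]
```

View pics/w15c.png

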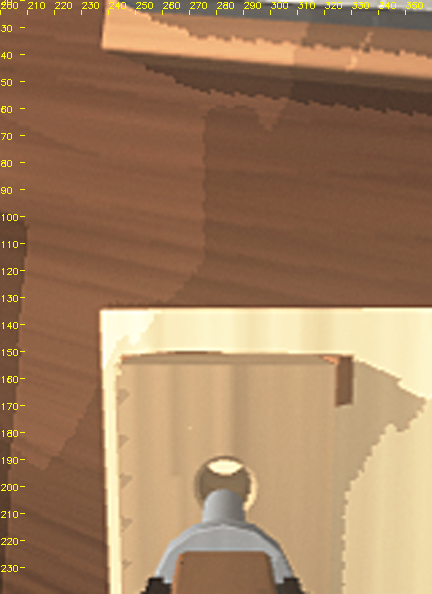

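>>> {"op": "move_arm", "data": {
  "targets": [
    [-0.0007,0.0049,-0.0087,0,0,0,-1],
    [-0.0016,0.0093,-0.0165,0,0,0,-1],
    [-0.0022,0.0122,-0.0217,0,0,0,-1],
    [-0.0027,0.0147,-0.026,0,0,0,-1],
    [-0.0032,0.0171,-0.0303,0,0,0,-1],
    [-0.0037,0.0196,-0.0346,0,0,0,-1],
    [-0.0042,0.022,-0.039,0,0,0,-1],
    [-0.0047,0.0245,-0.0433,0,0,0,-1],
    [-0.0052,0.027,-0.0476,0,0,0,-1],
    [-0.0052,0.027,-0.0476,0,0,0,-1]
  ]
}}

```text
t: 21.8
eef_pos: [669.1, 80.9, 195.8]
tcp_rot: [-1.565, 1.045, 1.778]
ft_force: [-0.0, -0.2, -2.1]
opening: 0.227
```

>>> {"op": "move_arm", "data": {
  "targets": [
    [-0.0002,0.001,-0.0017,0,0,0,-1],
    [-0.0004,0.002,-0.0035,0,0,0,-1],
    [-0.0006,0.003,-0.0052,0,0,0,-1],
    [-0.0008,0.0039,-0.0069,0,0,0,-1],
    [-0.0008,0.0039,-0.0069,0,0,0,-1]
  ]
}}

```text
t: 22.3
eef_pos: [668.5, 84.5, 189.3]
tcp_rot: [-1.566, 1.046, 1.777]
ft_force: [0.4, -0.4, -1.2]
opening: 0.234
```

Run:
```python
from tgt import *
rep(Bs[3],None,123.5)
```

```text
t 22.3 depth 42.3 lat up-slope -0.0 lat row 0.0 F n/sl/ry [np.float64(-0.8), np.float64(-1.0), np.float64(-0.3)] M [np.float64(-0.1), np.float64(0.15), np.float64(0.5)] open 0.234
```

Past 42 mm with no force. I'll feel on to about 50, then lower home.

>>> {"op": "move_arm", "data": {
  "targets": [
    [-0.0002,0.001,-0.0017,0,0,0,-1],
    [-0.0004,0.002,-0.0035,0,0,0,-1],
    [-0.0006,0.0029,-0.0052,0,0,0,-1],
    [-0.0008,0.0039,-0.0069,0,0,0,-1]
  ]
}}

```text
t: 22.7
eef_pos: [667.8, 88.4, 182.5]
tcp_rot: [-1.567, 1.046, 1.776]
ft_force: [-0.5, 0.9, -1.6]
opening: 0.229
```

>>> {"op": "move_arm", "data": {
  "targets": [
    [-0.0005,0.0025,-0.0043,0,0,0,-1],
    [-0.001,0.0049,-0.0087,0,0,0,-1],
    [-0.0015,0.0074,-0.013,0,0,0,-1],
    [-0.002,0.0098,-0.0173,0,0,0,-1],
    [-0.0025,0.0122,-0.0216,0,0,0,-1],
    [-0.003,0.0147,-0.026,0,0,0,-1],
    [-0.0035,0.0171,-0.0303,0,0,0,-1],
    [-0.0037,0.0181,-0.032,0,0,0,-1],
    [-0.0037,0.0181,-0.032,0,0,0,-1]
  ]
}}

```text
t: 23.6
eef_pos: [664.0, 106.6, 150.4]
tcp_rot: [-1.566, 1.046, 1.777]
ft_force: [-1.2, 0.0, -1.8]
opening: 0.232
```

Run:
```python
from tgt import *
rep(Bs[3],None,123.5)
```

```text
t 23.6 depth 87.2 lat up-slope -0.0 lat row 0.0 F n/sl/ry [np.float64(-1.7), np.float64(-0.6), np.float64(1.2)] M [np.float64(-0.07), np.float64(0.1), np.float64(0.58)] open 0.232
```

>>> {"op": "move_arm", "data": {
  "targets": [
    [-0.0001,0.0005,-0.0009,0,0,0,-1],
    [-0.0002,0.001,-0.0017,0,0,0,-1],
    [-0.0003,0.0015,-0.0026,0,0,0,-1],
    [-0.0004,0.002,-0.0035,0,0,0,-1],
    [-0.0004,0.002,-0.0035,0,0,0,-1]
  ]
}}

```text
t: 24.1
eef_pos: [663.6, 108.4, 147.1]
tcp_rot: [-1.567, 1.046, 1.777]
ft_force: [-0.4, -0.5, -2.5]
opening: 0.23
```

>>> {"op": "move_arm", "data": {
  "targets": [
    [-0.0001,0.0005,-0.0009,0,0,0,-1],
    [-0.0001,0.0005,-0.0009,0,0,0,-1]
  ]
}}

```text
t: 24.3
eef_pos: [663.7, 108.6, 146.8]
tcp_rot: [-1.568, 1.046, 1.775]
ft_force: [-1.4, -3.4, 3.4]
opening: 0.23
```

Run:
```python
from tgt import *
rep(Bs[3],None,123.5)
```

```text
t 24.3 depth 91.4 lat up-slope -0.0 lat row -0.1 F n/sl/ry [np.float64(4.5), np.float64(-0.9), np.float64(2.0)] M [np.float64(-0.08), np.float64(0.59), np.float64(0.47)] open 0.23
```

>>> {"op": "move_arm", "data": {
  "targets": [
    [-0.0001,0.0006,-0.001,0,0,0,-1],
    [-0.0001,0.0006,-0.001,0,0,0,-1]
  ]
}}

```text
t: 24.5
eef_pos: [663.7, 108.6, 146.8]
tcp_rot: [-1.57, 1.047, 1.774]
ft_force: [-4.8, -7.7, 11.9]
opening: 0.232
```

>>> {"op": "move_arm", "data": {
  "targets": [
    [0,0,0,0,0,0,-1],
    [0.0001,-0.0005,0.0009,0,0,0,-1],
    [0.0001,-0.0005,0.0009,0,0,0,-1]
  ]
}}

```text
t: 24.8
eef_pos: [663.7, 108.6, 146.8]
tcp_rot: [-1.568, 1.046, 1.775]
ft_force: [-1.8, -5.2, 6.5]
opening: 0.235
```

>>> {"op": "move_arm", "data": {
  "targets": [
    [0,0,0,0,0,0,-0.2],
    [0,0,0,0,0,0,-0.2],
    [0,0,0,0,0,0,-0.2],
    [0,0,0,0,0,0,0],
    [0,0,0,0,0,0,0]
  ]
}}

```text
t: 25.3
eef_pos: [663.6, 109.1, 146.0]
tcp_rot: [-1.567, 1.046, 1.777]
ft_force: [0.3, 0.3, 0.4]
opening: 0.483
```

Run:
```python
from tgt import *
rep(Bs[3],None,123.5); s,c=snap("wrist","w16")
```

```text
t 25.3 depth 92.3 lat up-slope 0.0 lat row -0.1 F n/sl/ry [np.float64(0.2), np.float64(0.4), np.float64(-0.4)] M [np.float64(-0.09), np.float64(0.12), np.float64(0.32)] open 0.483
```

View pics/w16.png

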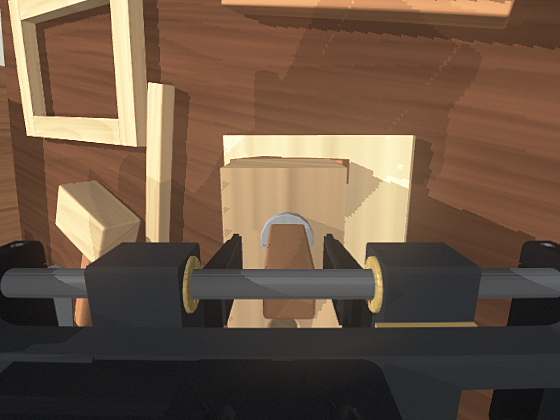

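>>> {"op": "move_arm", "data": {
  "targets": [
    [0.002,-0.0098,0.0173,0,0,0,0],
    [0.005,-0.0245,0.0433,0,0,0,0],
    [0.009,-0.0441,0.0779,0,0,0,0],
    [0.013,-0.0637,0.1126,0,0,0,0],
    [0.0,-0.1,0.16,0,0,0,0],
    [-0.04,-0.14,0.18,0,0,0,0],
    [-0.08,-0.17,0.18,0,0,0,0],
    [-0.1,-0.18,0.18,0,0,0,0],
    [-0.1,-0.18,0.18,0,0,0,0],
    [-0.1,-0.18,0.18,0,0,0,0]
  ]
}}

```text
t: 26.35
eef_pos: [563.6, -71.4, 326.7]
tcp_rot: [-1.568, 1.046, 1.773]
ft_force: [0.4, 0.3, 0.8]
opening: 0.498
```

Run:
```python
from tgt import *
s,c=snap("wrist","w17"); print(s["t"],s["eef_pos"].round(1),s["ft_force"].round(1)); snap("side","s17"); snap("top","t17"); crop("s17",190,150,400,340,3.8,"s17c"); crop("t17",190,110,450,290,3,"t17c")
```

```text
26.35 [563.6 -71.4 326.7] [0.4 0.3 0.8]
```

View pics/s17c.png

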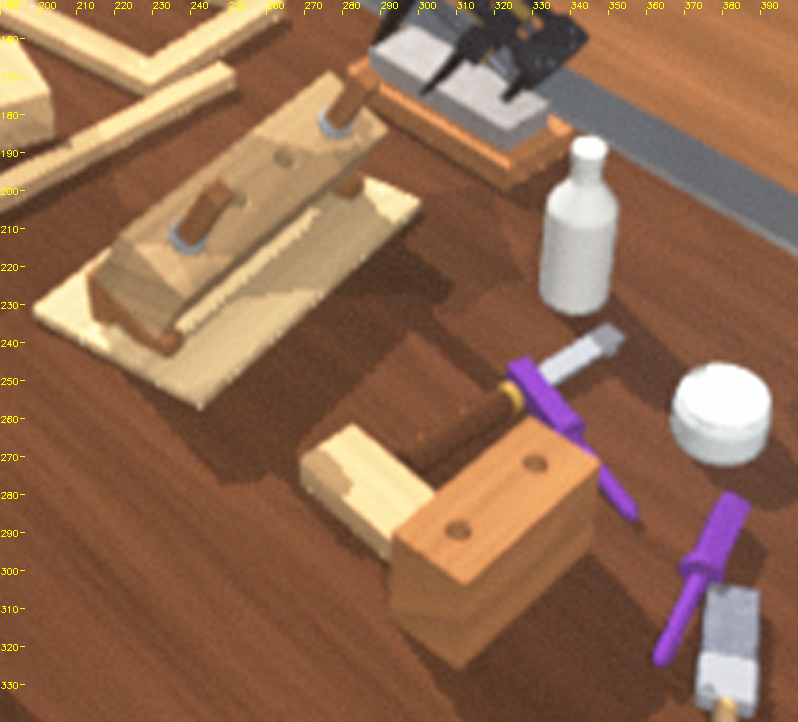

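View pics/w17.png

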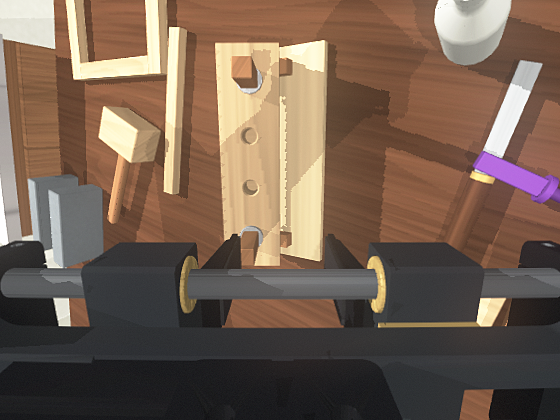

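View pics/t17c.png

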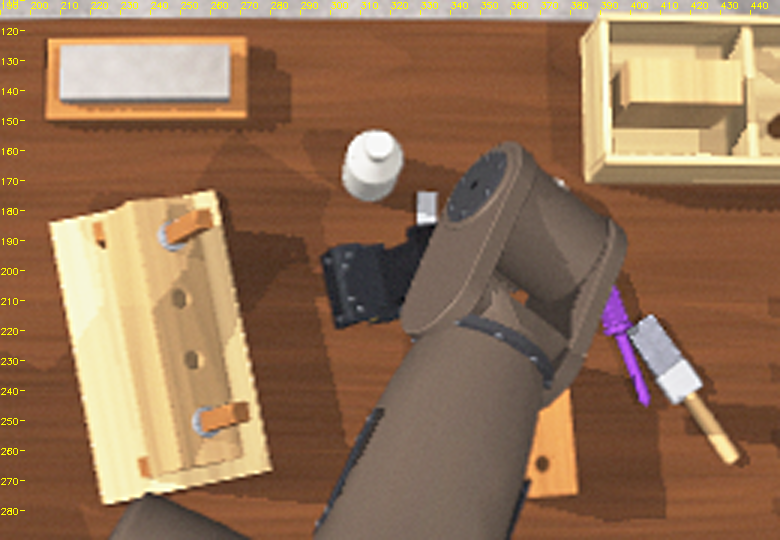

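Run:
```python
from cell import state, job_done
print(state()["t"], job_done())
```

```text
the job is handed in; nothing more can be done
26.5 None
```

The two through bores are bore 0 (nearest the robot) and bore 3 (farthest). Each now holds a steel pin fully home with its collar on the wood. I handed the job in at 26.5 s.

- **Feeling the bores:** pins in bores 0 and 3 met nothing until the collar touched the face at about 91.4 mm. Bores 1 and 2 stopped the pin at about 39.7 mm, at 12–13 N, so they are the blind ones. I lowered every pin by hand and let go only once its collar was bearing on the wood. The highest force I read at the wrist was about 28 N.
- **Last checks:** the side, top and wrist pictures show both pins seated in bores 0 and 3. The stand is empty and the gripper is clear, reading under 1 N. The rail, glue, wax, offcut, mallet and batten look where they were.
- **Not as it was:** both purple look-alikes, which began balanced on their tips, fell over between 2.6 and 4.05 s. One now lies across the chisel and the other against the brush. The forces I read just before and after showed no contact and the gripper was well above them, so I believe they toppled by themselves, but I did not see it happen. The brush may have been nudged by a few millimetres. I left all of these alone, as instructed.
- **Disagreement:** the wrist and top cameras differed by 2–3 mm on where the bores are. I used the wrist camera's positions, and the pins entered without side force.

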